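# Clear the repair bench: hang up the driver and the job caddies

### The arm

A 6-joint arm with a two-finger parallel gripper is mounted at the origin on the work surface. World frame = base frame: x ahead of the robot, y to its left, z up, the work surface at z = 0. Lengths are in m, angles in degrees, forces in N, time in s.
With the tool pointing down it reaches from about 0.35 to 0.875 m from the base axis. Payload 4.2 kg.
Tool frame: the origin (TCP) lies on the centre line of the jaws, within the pads' length; the fingertips stand 19 mm ahead of it and the grasp point (between the pads) is the TCP; z points along the fingers, y is the line along which they close (so a half turn about z gives the same grasp; the last joint's range is limited). The gripper opens to 87 mm and grips with 3 to 60 N. Pads are 19 mm wide; open, the fingers measure 117 mm over their backs; the gripper's body (75 mm by 190 mm) begins 51 mm behind the grasp point.
Start: joints at [85.978, 22.042, 0.453, 0, -68.411, -14.817], TCP at [0.202, 0.592, 0.242] pointing down, gripper open.
Joint ranges: [-179.83, 179.83], [-69.29, 118.12], [-61.27, 80.66], [-181.25, 117.63], [-171.15, -9.14], [-177.46, 177.46]. Speed limits (degrees/s): [159.86, 159.86, 180, 180, 180, 180].

### API

Orientations are given as a 3x3 rotation matrix whose columns are the frame's x, y, z axes.
In Python, from station import sense, capture, finish_job, search_frame, masks_of gives the robot as it stands.
- The arm moves only by the tool drive_tool, never from a script. Its argument "rows" is a list of rows, each a list of 7 numbers: the opening in per cent of the stroke, from 0 (shut) to 100 (fully open), then the shift along the world's x, y, z in mm, then the turn, a rotation vector about the world's x, y, z in rad. In form: [[fingers, dx, dy, dz, wx, wy, wz], ...]. A call has 1 to 5 rows; each row shifts and turns the commanded pose from where the row before left it; what a row does not reach is not made up. A row lasts 1/12 s, in which the tool goes at most 41.7 mm and 7.16 degrees, less where a joint would pass 70% of its speed; a pose out of reach is approached as far as the arm can. A call is refused whole if a number of a shift passes 41.7 or a number of a turn 0.125, either way. A call with a gripper value outside its range is refused whole. The fingers move at their own pace and stop on an object; the grip force is fixed at half the most. Time passes only in rows, so rows that do not move let the fingers close. It gives the time, the measured TCP pose, the force, the opening and the grip force at its end, in the units of the state.
- sense(): the state, without advancing time (a new reading comes with each control period).
- capture(name): name is "scene" or "side" or "wrist"; returns a dict with "frame" (420x560x3 uint8, red, green, blue), "z_map" (420x560 float32, m along the optical axis (not along the pixel's ray), 0 where there is no reading), "fx", "fy", "cx", "cy" (pixels), "distortion" ([k1, k2, p1, p2, k3] as OpenCV has them; the pictures are not rectified), "R" (3x3) and "t" (3): a world point X has camera coordinates R X + t; the wrist camera has in their place "T_tool_cam" (4x4, takes a point from camera to tool coordinates, whose origin is the TCP and whose axes are the flange's). Camera axes: x right, y down, z forward; pixel columns grow to the right and rows downward; lengths in m; the calibration is good to about 2 mm. A picture is of the moment at which its call begins: read the wrist's pose just before it.
- finish_job(): hands the job in; it is judged then, once.
Trained networks look in a picture, given as the dict that the camera call returned (one of the last four; its "shot" number tells which), for a name from the list of things; names that differ only in an ending like _2 or _b are one class to them, and where a whole thing is asked for, a point or a joint stands for the part that bears it (a point fixed in the world has none). Each returns a list of dicts, best first, with "p" (0 to 1); they miss things now and then, are a little off and sometimes report something else, mostly with a low value. They report only what shows in the picture. A call takes as long as a camera call.
- search_frame(label, picture): "xy" ([column, row] in pixels, amid what is visible of it).
- masks_of(label, picture): "region" (420x560 bool, what is visible of it) and "xy" ([column, row] in pixels, amid what is visible of it).
The state is a dict: "time_s": time; "joints": joint angles; "joint_velocities": joint speeds; "effort": joint torques, N m; "tcp_pos": TCP position; "ee_rot": TCP orientation; "wrist_force": force on the tool from outside, world axes, zero at the start; "moment": the same for the moment, N m; "gripper_width": opening from 0.0 (shut) to 1.0 (fully open); "gripper_force": force on a finger pad.
Only numpy, scipy, OpenCV 4.12 (cv2) and the standard library are available. Lean on these libraries where they do the work, as an engineer would, in place of code of your own. Each camera call takes 0.05 s, during which the arm holds its last target. There are 200 camera calls.

### The job

Clear the repair bench by hanging up what hangs. Pull the balancer's sprung hook down by its handle to the electric screwdriver waiting in its stand, catch the screwdriver's bail on the hook and let it up gently by the handle, never letting the hook fly up, until the screwdriver hangs at the top, clear of its stand. Hook every job caddy standing on the bench over the open part of the job rail and slide it along past the black mark, so that it hangs level under the keeper bar; leave the other things on the bench where they are.

Things in the scene. Friction and masses are not known exactly. Their poses are not given: they have to be found in the camera images.
- trolley (a joint): trolley of the tool balancer on the overhead track, m: 0 in the middle, grows towards +y of hook_seat, range -0.15 to 0.15; runs freely (about 1 N) and stays where left. It carries a tube with a sprung telescopic rod and the hook; they move together
- balancer (a joint): how far the balancer's hook is pulled down, m: 0 fully up, at most 0.145. The spring always pulls it up: about 7 N at the top, 9 N fully down. It carries the driver's weight easily and takes it right to the top by itself
- hook_seat (a point): bottom of the hook's cup, where a bail's wire rests; 279 mm above the table with the hook up. Axes: z up, y along the track, the trolley's way. J-hook of 8 mm wire in the y-z plane, mouth open to +y: shank at y -14 mm, tip at y +15 mm ending 16 mm above this point; the wire's underside is 8 mm below it, the block carrying the hook 43 mm above it. It cannot move along x, nor turn
- hook_handle (a point): middle of the hook's pull handle: a level rubber-covered bar, 16 mm diameter, 50 mm long along x, on an arm from the hook block towards the robot (-x), with a 24 mm end disc. 95 mm to -x of and 56 mm above hook_seat, moves with it, same axes. The balancer's 28 mm tube stands 95 mm behind it, from 0.40 m up; the track is at 0.85 m, its mast at the right end
- driver_bail (a point): top of the opening of the driver's bail: underside of the arch of its upright 6 mm wire loop, which lies in the driver's x-z plane. The opening is 36 mm wide (x) and 59 mm high, down to the driver's cap. With the driver in its stand this point is 203 mm above the table and in line with the hook's path to about 4 mm
- driver_center (a point): centre of the driver, 112 mm below driver_bail: cordless in-line screwdriver, grey and black, 34 mm diameter, 138 mm long without the bail, 0.34 kg, standing loose, nose down, in its stand; z up
- driver: the same driver; origin at the tip of its nose, 85 mm below driver_center. Its stand is a fixed black block, 54 x 54 mm and 36 mm high, on a 100 x 90 mm plate; the nose, 30 mm long, lifts straight out of its socket
- rail_mark (a point): black band round the job rail, near its middle, on the rail's axis, 290 mm above the table. Axes: y along the rail towards the keeper end, x level away from the robot, z up. Steel rail of 12 mm diameter between 18 mm posts at y = -210 and +250 mm. It is open on the y < 0 side, to the robot's right
- keeper_end (a point): free end of the keeper bar (8 mm diameter), which runs from here, 26 mm above the rail's axis and 3 mm past the mark, to the post at y = +250 mm, which is 324 mm tall. A seated hook passes under the bar with 7 mm to spare but cannot be put on or lifted off there. Axes as rail_mark
- caddy1_grip (a point): centre of the black upright grip tab (10 mm thick in y, 24 mm long in x, 62 to 108 mm above the underside) of a job caddy: grey steel tray 120 x 52 x 32 mm of small parts with a 4 mm upright panel along its middle (top at 80 mm), a wire hook on top (to 140 mm) and this tab 52 mm to -x of its middle. Point 93 mm above the underside; x from tab to middle, z up. 0.28 kg, loose. May be absent
- caddy1_seat (a point): where the rail's axis lies in the caddy's hook once seated: 52 mm to +x and 32 mm above the grip point. Hook of 8 mm wire in the x-z plane: stem at x -15 mm, tip hanging at x +15 mm, ending 18 mm below this point; between the tip and the panel's top, 45 mm below this point, is the mouth, open to +x, where the rail enters. May be absent
- caddy2_grip (a point): grip tab of job caddy 2, same as caddy1. May be absent
- caddy2_seat (a point): as for caddy1. May be absent
- caddy3_grip (a point): grip tab of job caddy 3, same as caddy1. May be absent
- caddy3_seat (a point): as for caddy1. May be absent
- caddy4_grip (a point): grip tab of job caddy 4, same as caddy1. May be absent
- caddy4_seat (a point): as for caddy1. May be absent
- spool: bystander, leave alone: solder reel, 54 mm diameter, 54 mm tall, red flanges, standing on end among the caddies; origin at the centre of its underside
- tin: bystander, leave alone: white round tin, 60 mm diameter, 28 mm high, behind the rail; origin at the centre of its underside
- partsbox: bystander, leave alone: green open box 100 x 75 x 45 mm; origin at the centre of its underside
- screwdriver: bystander, leave alone: hand screwdriver lying down, 180 mm long; origin below its middle
- meter: bystander, leave alone: yellow multimeter lying flat, 75 x 140 x 35 mm; origin at the centre of its underside
- jar: bystander, leave alone: brown glass jar with lid, 52 mm diameter, 85 mm tall; origin at the centre of its underside

How it is judged (in metres and radians):
On the way, in this order (a step that is already met when the one before it is completed fails the run):
1. the balancer's hook is drawn down beside or under the screwdriver's bail while the screwdriver still stands in its stand (value of joint balancer above 0.085 m and distance of driver_center from where it was at the start of the episode below 0.03 m and horizontal distance between driver_bail and hook_seat below 0.09 m), for 0.2 s.
2. the screwdriver hangs on the hook, lifted out of its stand (distance between driver_bail and hook_seat below 0.012 m and height (world z) of driver_center above 0.13 m), for 0.2 s.
At the end, for the whole second after the job is handed in: The bail rests in the hook (12 mm), the hook is at the top (12 mm), the screwdriver upright (0.25 rad) and at rest. Every caddy present hangs on the rail, rail seated in its hook (9 mm sideways, 7 mm in height), level (0.2 rad), its hook at least 15 mm past the mark's middle (linear speed of driver below 0.04 m/s and value of joint balancer below 0.012 m and distance between driver_bail and hook_seat below 0.012 m and height (world z) of driver_center above 0.15 m and angle between driver_center's own z axis and vertical below 0.25 rad and x of caddy1_seat in the frame of rail_mark between -0.009 and 0.009 m and z of caddy1_seat in the frame of rail_mark between -0.007 and 0.007 m and y of caddy1_seat in the frame of rail_mark between 0.015 and 0.235 m and angle between each of caddy1_seat, caddy2_seat, caddy3_seat, caddy4_seat's own z axis and vertical below 0.2 rad and x of caddy2_seat in the frame of rail_mark between -0.009 and 0.009 m and z of caddy2_seat in the frame of rail_mark between -0.007 and 0.007 m and y of caddy2_seat in the frame of rail_mark between 0.015 and 0.235 m and x of caddy3_seat in the frame of rail_mark between -0.009 and 0.009 m and z of caddy3_seat in the frame of rail_mark between -0.007 and 0.007 m and y of caddy3_seat in the frame of rail_mark between 0.015 and 0.235 m and x of caddy4_seat in the frame of rail_mark between -0.009 and 0.009 m and z of caddy4_seat in the frame of rail_mark between -0.007 and 0.007 m and y of caddy4_seat in the frame of rail_mark between 0.015 and 0.235 m); the robot touches nothing.
It fails at once if the hook flies up (faster than 0.45 m/s) (velocity of joint balancer below -0.45 m/s).
It fails at once if another thing on the bench is pushed more than 60 mm from its place or knocked over (distance of any of spool, tin, partsbox, screwdriver, meter, jar from where it was at the start of the episode above 0.06 m or angle between any of spool, tin, partsbox, meter, jar's own z axis and vertical above 0.7 rad).
Of caddy1, caddy2, caddy3, caddy4 only 3 to 4 are there at a start; the rules pass over those that are not, and their reading is None.
At some moment in a run one of caddy1, caddy2, caddy3, caddy4 may be knocked a few centimetres aside while the robot is not near it.
It also fails if it takes over 210 s, if anything falls off the work surface, if the arm or the gripper's body presses on something with over 40 N, if the wrist force passes 120 N, or if a joint passes its speed limit or range.

## Working session

There is one attempt and no reset: what is moved stays moved. The work goes in short steps, Python scripts to look and compute and a tool call to move; the robot and the scene stay as the last step left them, time stands still between calls to the robot, and variables do not carry over. Pictures are saved under pics/ and viewed, at most 14 in all, crops included, and the job is handed in when it is done.

Besides the shell and the picture viewer there is one more tool, called after "Request:" as name(argument=value, ...) on one line, values as JSON. drive_tool: Moves the arm, as the interface text tells. Its arguments: {"type":"object","properties":{"rows":{"type":"array"}},"required":["rows"]}

```bash
mkdir -p pics; ls
cat > h.py <<'E'
import numpy as np, cv2
from station import sense, capture, finish_job, search_frame, masks_of
def w(c,uv,z=None,s=None):
    """pixels Nx2, depth -> world"""
    uv=np.asarray(uv,float).reshape(-1,1,2)
    K=np.array([[c['fx'],0,c['cx']],[0,c['fy'],c['cy']],[0,0,1]])
    n=cv2.undistortPoints(uv,K,np.array(c['distortion'],float)).reshape(-1,2)
    if z is None: z=np.array([c['z_map'][int(v),int(u)] for u,v in uv.reshape(-1,2)])
    P=np.c_[n,np.ones(len(n))]*np.asarray(z).reshape(-1,1)
    if 'R' in c and c.get('R') is not None: return (P-np.array(c['t']))@np.array(c['R'])
    T=np.array(c['T_tool_cam']); P=P@T[:3,:3].T+T[:3,3]
    return P@np.array(s['ee_rot']).T+np.array(s['tcp_pos'])
def maskpts(c,m,s=None):
    v,u=np.nonzero(m&(c['z_map']>0)); return w(c,np.c_[u,v],c['z_map'][v,u],s)
E
python3 - <<'E'
from h import *
s=sense(); print({k:np.round(v,3) for k,v in s.items()})
for n in ['scene','side']:
    c=capture(n); cv2.imwrite(f'pics/{n}0.png',c['frame'][:,:,::-1])
    print(n,'cam pos',np.round(-np.array(c['R']).T@np.array(c['t']),3))
    for l in ['caddy1_grip','caddy1','driver','hook_handle','hook_seat','spool','driver_bail','rail_mark','keeper_end','tin']:
        try:
            for d in masks_of(l,c)[:5]:
                P=maskpts(c,d['region']); 
                if len(P): print(l,round(d['p'],2),np.round(d['xy']),len(P),np.round(np.median(P,0),3),np.round(np.percentile(P,2,axis=0),3),np.round(np.percentile(P,98,axis=0),3))
        except Exception as e: print(l,e)
E
```

```text
pics
{'time_s': np.float64(0.0), 'joints': array([ 8.5977e+01,  2.2093e+01,  3.7800e-01, -3.0000e-02, -6.8410e+01,
       -1.4817e+01]), 'joint_velocities': array([ 0.012,  0.058, -0.117,  0.03 , -0.003,  0.12 ]), 'effort': array([ 0.0000e+00, -3.9067e+01,  1.8741e+01,  4.2200e+00,  1.1000e-02,
       -0.0000e+00]), 'tcp_pos': array([0.202, 0.591, 0.24 ]), 'ee_rot': array([[ 0.946, -0.323, -0.001],
       [-0.323, -0.946, -0.002],
       [ 0.   ,  0.002, -1.   ]]), 'wrist_force': array([-0.348, -0.2  , -0.048]), 'moment': array([ 0.051,  0.038, -0.034]), 'gripper_force': np.float64(0.0), 'gripper_width': np.float64(0.999)}
scene cam pos [ 1.087 -0.244  1.082]
caddy1_grip 0.68 [320. 214.] 930 [0.475 0.136 0.032] [0.417 0.103 0.002] [0.532 0.182 0.132]
caddy1 it knows: balancer, caddy1_grip, caddy1_seat, caddy2_grip, caddy2_seat, caddy3_grip, caddy3_seat, caddy4_grip, caddy4_seat, driver, driver_bail, driver_center, hook_handle, hook_seat, jar, keeper_end,
driver 0.79 [208. 273.] 394 [ 0.599 -0.235  0.133] [ 0.5   -0.252  0.001] [ 0.611 -0.219  0.209]
hook_handle 0.79 [206. 228.] 281 [
[... 1765 characters left out ...]
2 0.065 0.051] [0.488 0.03  0.002] [0.534 0.1   0.072]
driver_bail 0.56 [291. 196.] 572 [ 0.584 -0.224  0.113] [ 0.564 -0.384  0.001] [ 0.647 -0.215  0.204]
rail_mark 0.75 [248. 283.] 4917 [0.528 0.274 0.238] [0.407 0.008 0.001] [0.767 0.42  0.322]
rail_mark 0.74 [313. 352.] 2000 [0.409 0.224 0.042] [0.364 0.144 0.001] [0.482 0.25  0.135]
keeper_end 0.78 [253. 283.] 4442 [0.51  0.296 0.245] [0.407 0.051 0.004] [0.764 0.42  0.322]
keeper_end 0.28 [314. 353.] 1915 [0.409 0.224 0.043] [0.364 0.218 0.003] [0.483 0.25  0.136]
tin 0.67 [191. 330.] 679 [0.676 0.231 0.026] [ 0.652  0.196 -0.001] [0.707 0.25  0.03 ]
tin 0.18 [245. 282.] 4982 [0.526 0.274 0.236] [0.407 0.036 0.001] [0.769 0.42  0.322]
```

Run:
```python
import cv2
for n in ['scene','side']:
    im=cv2.imread(f'pics/{n}0.png'); cv2.imwrite(f'pics/{n}0b.png',cv2.resize(im,(800,600)))
```

```text
(no output)
```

View pics/scene0b.png

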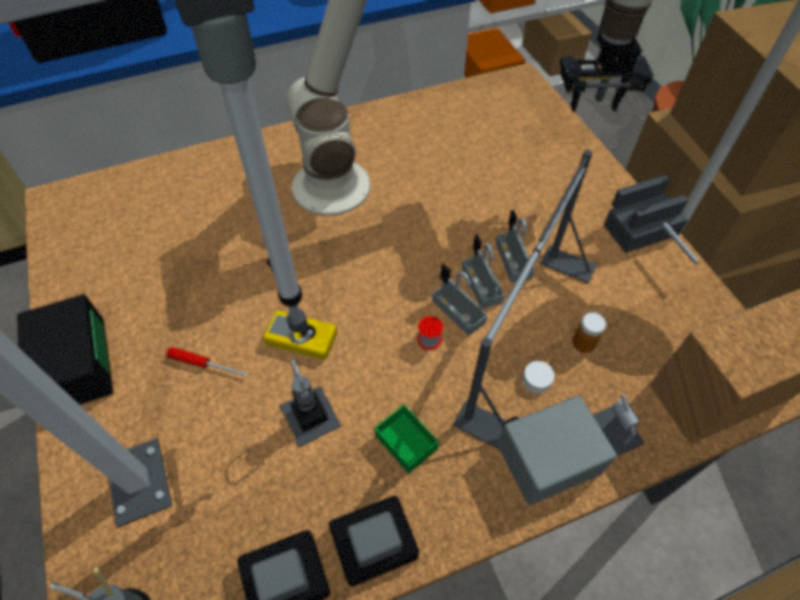

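View pics/side0b.png

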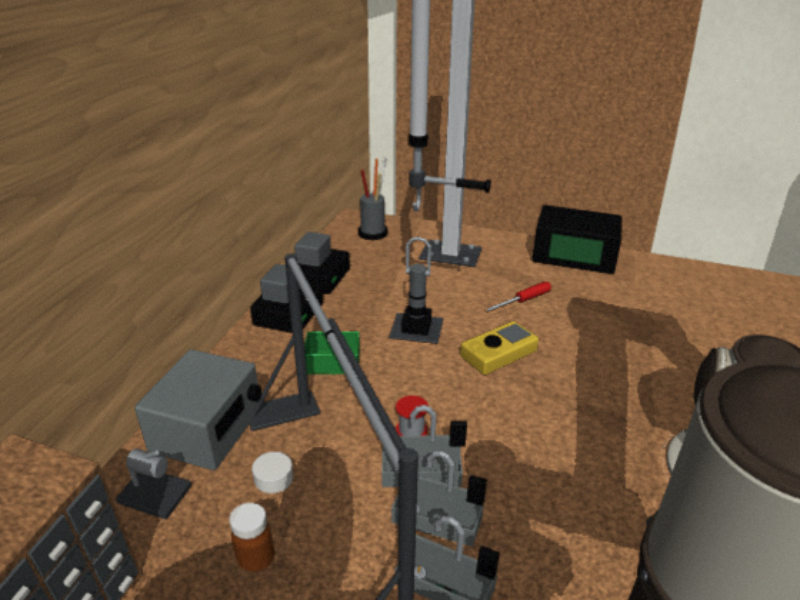

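The scene view shows three caddies at about (460,300), (485,275) and (515,250), with the spool at (430,332). The driver is in its stand at (305,400), the balancer handle is near (297,320), and the rail runs from (485,350) to (585,160). The side view confirms three caddies, with the rail mark near (332,330). Next I'll measure the geometry from depth.

```bash
cat > geo.py <<'E'
from h import *
A=[];C=[];L=[]
for n in ['scene','side']:
    c=capture(n); m=np.ones((420,560),bool); v,u=np.nonzero(c['z_map']>0)
    P=w(c,np.c_[u,v],c['z_map'][v,u]); A.append(P); C.append(c['frame'][v,u].astype(int)); L.append(n)
for i,n in enumerate(L):
    P,col=A[i],C[i]
    # rail
    sel=(P[:,2]>.278)&(P[:,2]<.302)&(P[:,0]>.38)&(P[:,0]<.72)&(P[:,1]>.0)&(P[:,1]<.46)
    Q=P[sel]; q=Q[:,:2]
    vx,vy,x0,y0=cv2.fitLine(q.astype(np.float32),cv2.DIST_HUBER,0,.005,.005).ravel()
    d=np.array([vx,vy]); d*=np.sign(d[1]); s=(q-[x0,y0])@d; r=(q-[x0,y0])@[-d[1],d[0]]
    print(n,'rail dir',d.round(4),'pt',x0,y0,'s range',s.min(),s.max(),'z',np.percentile(Q[:,2],[5,50,95]).round(3))
    ok=abs(r)<.012; b=col[sel].sum(1)
    bins=np.arange(s.min(),s.max(),.008)
    print('bright',[(int(b[ok&(s>=a)&(s<a+.008)].mean()) if (ok&(s>=a)&(s<a+.008)).any() else None) for a in bins])
    # high points: keeper
    k=(P[:,2]>.308)&(P[:,2]<.33)&(P[:,0]>.38)&(P[:,0]<.72)&(P[:,1]>.0)&(P[:,1]<.46)
    sk=(P[k][:,:2]-[x0,y0])@d
    print('keeper s',np.percentile(sk,[0,5,95,100]).round(3),k.sum())
    # caddies
    k=(P[:,2]>.085)&(P[:,2]<.15)&(P[:,0]>.28)&(P[:,0]<.58)&(P[:,1]>.06)&(P[:,1]<.40)
    img=np.c_[P[k],col[k].sum(1)]; np.save(f'cad_{n}.npy',img)
    k=(P[:,2]>.06)&(P[:,2]<.108)&(col.max(1)<60)&(P[:,0]>.28)&(P[:,0]<.5)&(P[:,1]>.06)&(P[:,1]<.40)
    from scipy.cluster.hierarchy import fcluster,linkage
    Q=P[k]
    if len(Q)>5:
        l=fcluster(linkage(Q[:,:2]),.015,'distance')
        for j in set(l):
            if (l==j).sum()>5: print('tab',(l==j).sum(),Q[l==j].min(0).round(3),Q[l==j].max(0).round(3))
    k=(P[:,2]>.112)&(P[:,2]<.15)&(P[:,0]>.28)&(P[:,0]<.58)&(P[:,1]>.06)&(P[:,1]<.40)
    Q=P[k]; 
    if len(Q)>5:
        l=fcluster(linkage(Q[:,:2]),.012,'distance')
        for j in set(l):
            if (l==j).sum()>5: print('hook',(l==j).sum(),Q[l==j].min(0).round(3),Q[l==j].max(0).round(3),Q[l==j].mean(0).round(3))
    # handle
    k=(abs(P[:,1]+.21)<.05)&(P[:,2]>.25)&(P[:,2]<.42)&(P[:,0]>.42)&(P[:,0]<.65)
    for lo in np.arange(.42,.64,.02):
        kk=k&(P[:,0]>=lo)&(P[:,0]<lo+.02)
        if kk.any(): print('  x',lo.round(2),kk.sum(),'y',np.percentile(P[kk,1],[5,95]).round(3),'z',np.percentile(P[kk,2],[5,95]).round(3))
    k=(abs(P[:,1]+.22)<.05)&(P[:,2]>.14)&(P[:,2]<.225)&(P[:,0]>.5)&(P[:,0]<.68)
    print('bail',P[k].min(0).round(3),P[k].max(0).round(3),P[k].mean(0).round(3))
E
python3 geo.py
```

```text
scene rail dir [-0.6187  0.7856] pt 0.5988723 0.1899475 s range -0.18330012836320564 0.287786355776992 z [0.29  0.296 0.298]
bright [173, 264, 400, 412, 434, 418, 427, 429, 420, 433, 422, 430, 416, 413, 425, 416, 408, 406, 415, 405, 411, 390, 414, 409, 415, 412, 389, 260, 392, 407, 378, 365, 376, 386, 375, 380, 375, 378, 379, 382, 372, 350, 350, 318, 325, 309, 311, 363, 307, 318, 304, 318, 332, 352, 364, 329, 310, 241, 206]
keeper s [0.04  0.051 0.285 0.297] 250
tab 59 [0.334 0.31  0.06 ] [0.444 0.333 0.108]
tab 62 [0.365 0.217 0.061] [0.477 0.229 0.107]
tab 56 [0.414 0.119 0.063] [0.441 0.131 0.108]
hook 39 [0.374 0.315 0.113] [0.408 0.326 0.14 ] [0.394 0.321 0.128]
hook 49 [0.454 0.133 0.113] [0.491 0.15  0.144] [0.473 0.141 0.13 ]
hook 47 [0.408 0.217 0.114] [0.446 0.225 0.143] [0.429 0.22  0.129]
  x 0.46 17 y [-0.225 -0.22 ] z [0.333 0.347]
  x 0.48 2 y [-0.221 -0.221] z [0.337 0.337]
  x 0.56 9 y [-0.221 -0.199] z [0.347 0.35 ]
  x 0.58 331 y [-0.226 -0.196] z [0.281 0.416]
  x 0.6 97 y [-0.218 -0.203] z [0.33  0.416]
bail [ 0.566 -0.25   0.14 ] [ 0.612 -0.217  0.211] [ 0.592 -
[... 627 characters left out ...]
0.108]
hook 146 [0.368 0.317 0.113] [0.406 0.33  0.141] [0.386 0.324 0.128]
hook 128 [0.406 0.218 0.112] [0.442 0.228 0.141] [0.424 0.223 0.129]
hook 107 [0.453 0.136 0.113] [0.488 0.152 0.14 ] [0.471 0.144 0.128]
  x 0.44 15 y [-0.221 -0.202] z [0.328 0.344]
  x 0.46 52 y [-0.214 -0.203] z [0.33  0.345]
  x 0.48 47 y [-0.214 -0.204] z [0.33  0.342]
  x 0.5 46 y [-0.214 -0.204] z [0.33  0.344]
  x 0.52 34 y [-0.214 -0.206] z [0.333 0.341]
  x 0.54 30 y [-0.212 -0.206] z [0.332 0.341]
  x 0.56 137 y [-0.211 -0.197] z [0.327 0.415]
  x 0.58 309 y [-0.223 -0.193] z [0.284 0.415]
  x 0.6 3 y [-0.207 -0.204] z [0.398 0.413]
bail [ 0.563 -0.248  0.14 ] [ 0.611 -0.213  0.209] [ 0.586 -0.232  0.166]
```

Request:
drive_tool(rows=[[100,0,0,40,0,0,0],[100,0,0,40,0,0,0],[100,0,0,30,0,0,0],[100,20,-40,0,0,0,0.05],[100,20,-40,0,0,0,0.05]])

```text
time_s: 1.52
tcp_pos: [0.2389, 0.5181, 0.3532]
ee_rot: [[0.975, -0.222, 0.001], [-0.222, -0.975, 0.004], [-0.0, -0.004, -1.0]]
wrist_force: [1.5, -0.2, -0.8]
gripper_width: 0.995
gripper_force: 0.0
```

Request:
drive_tool(rows=[[100,20,-40,0,0,0,0.035],[100,20,-40,0,0,0,0.033],[100,20,-40,0,0,0,0],[100,20,-40,0,0,0,0],[100,15,-20,0,0,0,0]])

```text
time_s: 1.93
tcp_pos: [0.329, 0.3443, 0.3524]
ee_rot: [[0.987, -0.161, 0.0], [-0.161, -0.987, 0.001], [0.0, -0.001, -1.0]]
wrist_force: [-0.5, -0.2, 0.6]
gripper_width: 1.004
gripper_force: 0.0
```

```bash
cat > wr.py <<'E'
from h import *
import sys
s=sense(); c=capture('wrist'); print('t',s['time_s'],'tcp',np.round(s['tcp_pos'],4),'toolx',np.round(s['ee_rot'][:,0],3),'z',np.round(s['ee_rot'][:,2],3),'F',np.round(s['wrist_force'],2),'w',s['gripper_width'])
print(np.round(c['T_tool_cam'],3).tolist())
if len(sys.argv)>1: cv2.imwrite(f'pics/{sys.argv[1]}.png',c['frame'][:,:,::-1])
v,u=np.nonzero(c['z_map']>0); P=w(c,np.c_[u,v],c['z_map'][v,u],s); col=c['frame'][v,u].astype(int)
np.savez('wr.npz',P=P,col=col)
from scipy.cluster.hierarchy import fcluster,linkage
def cl(k,d,name):
    Q=P[k][::max(1,k.sum()//1500)]
    if len(Q)<6: return
    l=fcluster(linkage(Q[:,:2]),d,'distance')
    for j in set(l):
        q=Q[l==j]
        if len(q)>8:
            r=cv2.minAreaRect((q[:,:2]*1000).astype(np.float32)); print(name,len(q),'min',q.min(0).round(3),'max',q.max(0).round(3),'rect',np.round(r[0],1),np.round(r[1],1),round(r[2],1))
dark=col.max(1)<70
box=(P[:,0]>.25)&(P[:,0]<.62)&(P[:,1]>.02)&(P[:,1]<.42)
cl(box&(P[:,2]>.100)&(P[:,2]<.112)&dark,.012,'tabtop')
cl(box&(P[:,2]>.118)&(P[:,2]<.15),.012,'hook')
cl(box&(P[:,2]>.074)&(P[:,2]<.084)&~dark,.012,'paneltop')
E
python3 wr.py w1
```

```text
t 1.9333 tcp [0.329  0.3443 0.3524] toolx [ 0.987 -0.161  0.   ] z [ 0.     0.001 -1.   ] F [-0.52 -0.19  0.58] w 1.004070619838017
[[0.0, -0.967, -0.253, 0.069], [1.0, 0.0, 0.0, 0.0], [0.0, -0.253, 0.967, -0.144], [0.0, 0.0, 0.0, 1.0]]
tabtop 26 min [0.455 0.138 0.1  ] max [0.461 0.141 0.112] rect [458. 140.] [6.3 2.2] 16.1
tabtop 206 min [0.412 0.119 0.1  ] max [0.435 0.133 0.111] rect [423.8 126.5] [23.  10.1] 15.4
tabtop 166 min [0.364 0.219 0.1  ] max [0.387 0.229 0.111] rect [375.6 224.2] [ 9.3 23. ] 89.1
tabtop 125 min [0.329 0.325 0.104] max [0.35  0.336 0.111] rect [339.5 331.2] [ 9.  20.8] 81.4
tabtop 27 min [0.408 0.401 0.1  ] max [0.425 0.409 0.111] rect [415.8 404.1] [ 6.1 17.1] 79.6
hook 266 min [0.408 0.217 0.118] max [0.445 0.226 0.142] rect [426.4 220.9] [ 8.3 36.7] 86.3
hook 336 min [0.454 0.134 0.118] max [0.491 0.151 0.142] rect [472.6 142.1] [38.1  9.5] 16.6
hook 214 min [0.371 0.316 0.124] max [0.408 0.328 0.142] rect [389.5 322.3] [ 7.3 36. ] 80.8
hook 100 min [0.408 0.401 0.118] max [0.432 0.42  0.15 ] rect [422.3 409. ] [26.7 11.5] 25.9
paneltop 98 min [0.41  0.311 0.075] max [0.446 0.32  0.083] rect [427.7 315.3] [ 4.  36.3] 81.0
paneltop 40 min [0.352 0.325 0.079] max [0.377 0.33  0.083] rect [364.4 327.5] [ 3.5 25.4] 84.2
paneltop 370 min [0.435 0.128 0.074] max [0.528 0.16  0.084] rect [481.5 145.2] [96.5  8.3] 16.7
paneltop 301 min [0.388 0.215 0.074] max [0.484 0.227 0.083] rect [436.2 221.5] [ 7.3 96.3] 86.9
```

Request:
drive_tool(rows=[[75,1.5,-1,0,0,0,0],[75,0,0,-40,0,0,0],[75,0,0,-40,0,0,0],[75,0,0,-40,0,0,0],[75,0,0,-40,0,0,0]])

```text
time_s: 2.4
tcp_pos: [0.3297, 0.3476, 0.1903]
ee_rot: [[0.987, -0.159, 0.001], [-0.159, -0.987, 0.002], [0.0, -0.002, -1.0]]
wrist_force: [-0.1, 0.4, -0.5]
gripper_width: 0.77
gripper_force: 0.0
```

Request:
drive_tool(rows=[[75,0,0,-40,0,0,0],[75,0,0,-30,0,0,0],[75,0,0,-16,0,0,0],[75,0,0,-10,0,0,0],[75,0,0,0,0,0,0]])

```text
time_s: 2.82
tcp_pos: [0.329, 0.3462, 0.0929]
ee_rot: [[0.987, -0.159, -0.003], [-0.159, -0.987, -0.005], [-0.002, 0.006, -1.0]]
wrist_force: [-0.8, 0.1, 0.5]
gripper_width: 0.75
gripper_force: 0.0
```

Request:
drive_tool(rows=[[60,0,0,0,0,0,0],[30,0,0,0,0,0,0],[0,0,0,0,0,0,0],[0,0,0,0,0,0,0],[0,0,0,0,0,0,0]])

```text
time_s: 3.23
tcp_pos: [0.3302, 0.3473, 0.0964]
ee_rot: [[0.987, -0.16, 0.001], [-0.16, -0.987, 0.002], [0.001, -0.002, -1.0]]
wrist_force: [-0.4, 0.2, -0.1]
gripper_width: 0.458
gripper_force: 0.0
```

Request:
drive_tool(rows=[[0,0,0,0,0,0,0],[0,0,0,0,0,0,0],[0,0,0,0,0,0,0],[0,0,0,0,0,0,0],[0,0,0,0,0,0,0]])

```text
time_s: 3.65
tcp_pos: [0.3299, 0.3467, 0.0953]
ee_rot: [[0.987, -0.161, -0.0], [-0.161, -0.987, -0.0], [-0.0, 0.0, -1.0]]
wrist_force: [-0.2, -0.3, -1.4]
gripper_width: 0.113
gripper_force: 29.5
```

Request:
drive_tool(rows=[[35,0,0,0,0,0,0],[35,0,0,0,0,0,0],[35,0,0,0,0,0,0],[35,8.5,-1.5,0,0,0,0],[35,0,0,0,0,0,0]])

```text
time_s: 4.07
tcp_pos: [0.3397, 0.3458, 0.0957]
ee_rot: [[0.987, -0.16, 0.001], [-0.16, -0.987, 0.001], [0.001, -0.001, -1.0]]
wrist_force: [-0.7, 0.7, 0.3]
gripper_width: 0.332
gripper_force: 0.0
```

```bash
python3 wr.py w2
```

```text
t 4.0667 tcp [0.3397 0.3458 0.0957] toolx [ 0.987 -0.16   0.001] z [ 0.001  0.001 -1.   ] F [-0.73  0.72  0.33] w 0.33207615532464646
[[0.0, -0.967, -0.253, 0.069], [1.0, 0.0, 0.0, 0.0], [0.0, -0.253, 0.967, -0.144], [0.0, 0.0, 0.0, 1.0]]
tabtop 181 min [0.408 0.222 0.1  ] max [0.416 0.227 0.112] rect [411.9 224.8] [4.1 7.7] 85.5
tabtop 817 min [0.363 0.219 0.1  ] max [0.387 0.23  0.111] rect [374.9 224.6] [10.8 24. ] 87.6
tabtop 245 min [0.408 0.401 0.1  ] max [0.425 0.408 0.112] rect [416.6 404.3] [ 7.4 17.1] 88.7
tabtop 95 min [0.328 0.342 0.103] max [0.334 0.362 0.11 ] rect [332.5 351.9] [20.3  6.6] 77.8
tabtop 325 min [0.344 0.319 0.1  ] max [0.355 0.369 0.112] rect [349.3 344.1] [50.7  6.2] 83.1
hook 30 min [0.38  0.417 0.147] max [0.389 0.42  0.15 ] rect [384.6 418.4] [2.7 9.2] 88.1
hook 829 min [0.408 0.4   0.118] max [0.435 0.42  0.15 ] rect [423.4 409.6] [29.8 12.3] 26.0
hook 172 min [0.332 0.359 0.119] max [0.357 0.365 0.15 ] rect [344.6 362. ] [ 5.4 24.3] 85.5
hook 173 min [0.328 0.323 0.118] max [0.35  0.333 0.15 ] rect [339.2 328.3] [ 5.5 23.7] 78.1
hook 520 min [0.373 0.327 0.119] max [0.409 0.34  0.142] rect [390.8 333.5] [ 7.9 36.7] 77.6
hook 35 min [0.408 0.223 0.118] max [0.415 0.227 0.122] rect [411.4 225. ] [7.3 3.2] 4.2
hook 26 min [0.292 0.271 0.148] max [0.305 0.274 0.15 ] rect [298.5 272.2] [ 1.9 12.2] 80.3
hook 79 min [0.329 0.257 0.147] max [0.363 0.268 0.15 ] rect [346.7 263.8] [ 4.9 35.2] 74.4
paneltop 1362 min [0.387 0.217 0.074] max [0.454 0.225 0.084] rect [420.5 221.5] [ 6.8 67.7] 86.4
paneltop 693 min [0.409 0.319 0.074] max [0.447 0.332 0.083] rect [427.8 325.4] [ 4.1 38.9] 77.5
paneltop 176 min [0.335 0.321 0.076] max [0.36  0.367 0.084] rect [350.5 344. ] [45.4 19.9] 66.9
```

Request:
drive_tool(rows=[[0,0,0,0,0,0,0],[0,0,0,0,0,0,0],[0,0,0,0,0,0,0],[0,0,0,0,0,0,0],[0,0,0,0,0,0,0]])

```text
time_s: 4.53
tcp_pos: [0.3385, 0.3454, 0.0956]
ee_rot: [[0.987, -0.16, 0.0], [-0.16, -0.987, -0.0], [0.0, 0.0, -1.0]]
wrist_force: [-0.3, -0.4, 0.3]
gripper_width: 0.111
gripper_force: 30.0
```

Request:
drive_tool(rows=[[0,0,0,15,0,0,0],[0,0,0,20,0,0,0],[0,-20,-16,30,0,0,0],[0,-20,-16,30,0,0,0],[0,0,0,34,0,0,0]])

```text
time_s: 4.95
tcp_pos: [0.2947, 0.3082, 0.2232]
ee_rot: [[0.987, -0.161, -0.006], [-0.161, -0.987, -0.007], [-0.005, 0.008, -1.0]]
wrist_force: [0.1, 0.4, -3.2]
gripper_width: 0.114
gripper_force: 30.0
```

Request:
drive_tool(rows=[[0,0,0,34,0,0,0],[0,0,0,33,0,0,0],[0,24.5,-28,0,0,0,0.0925],[0,24.5,-28,0,0,0,0.0925],[0,24.5,-28,0,0,0,0.0925]])

```text
time_s: 5.37
tcp_pos: [0.3718, 0.2285, 0.2917]
ee_rot: [[0.992, 0.123, -0.001], [0.123, -0.992, 0.001], [-0.001, -0.001, -1.0]]
wrist_force: [0.9, 0.2, -2.7]
gripper_width: 0.109
gripper_force: 30.0
```

Request:
drive_tool(rows=[[0,24.5,-28,0,0,0,0.0925],[0,24.5,-28,0,0,0,0.0925],[0,24.5,-28,0,0,0,0.0925],[0,24.5,-28,0,0,0,0.0925],[0,24.5,-28,0,0,0,0.0925]])

```text
time_s: 5.78
tcp_pos: [0.4947, 0.0877, 0.2907]
ee_rot: [[0.834, 0.551, -0.002], [0.551, -0.834, -0.0], [-0.002, -0.001, -1.0]]
wrist_force: [0.6, -0.2, -2.1]
gripper_width: 0.115
gripper_force: 30.0
```

Request:
drive_tool(rows=[[0,25,-28,0,0,0,0.0925],[0,0,0,0,0,0,0],[0,0,0,0,0,0,0],[0,0,0,0,0,0,0],[0,0,0,0,0,0,0]])

```text
time_s: 6.2
tcp_pos: [0.5188, 0.0619, 0.2911]
ee_rot: [[0.782, 0.623, -0.001], [0.623, -0.782, -0.0], [-0.001, -0.001, -1.0]]
wrist_force: [0.0, -0.3, -2.3]
gripper_width: 0.117
gripper_force: 30.0
```

```bash
cat > hang.py <<'E'
from h import *
import sys
M=np.array([.575,.2187])
s=sense(); c=capture('wrist'); sd=capture('side')
if len(sys.argv)>1: cv2.imwrite(f'pics/{sys.argv[1]}.png',np.hstack([c['frame'],sd['frame']])[:,:,::-1])
v,u=np.nonzero(c['z_map']>0); P=w(c,np.c_[u,v],c['z_map'][v,u],s); col=c['frame'][v,u].astype(int)
T=np.array(s['tcp_pos']); R=np.array(s['ee_rot']); print('t',s['time_s'],'tcp',T.round(4),'yaw',np.degrees(np.arctan2(R[1,0],R[0,0])).round(2),'F',np.round(s['wrist_force'],1),'w',round(s['gripper_width'],3))
def rail(P,T,R,name):
    # points in rail-coarse frame
    ex=np.array([.782,.623]); ey=np.array([-.623,.782]); q=(P[:,:2]-M)
    a=q@ex; b=q@ey
    k=(abs(a)<.012)&(P[:,2]>.28)&(P[:,2]<.302)&(b>-.19)&(b<-.005)
    t=(P-T)@R; k&=~((abs(t[:,1])<.012)&(t[:,0]<.075)&(t[:,0]>.02)) if T is not None else True
    Q=P[k]
    if len(Q)<30: print(name,'few',len(Q)); return
    # bin edges -> centre line
    bb=b[k]; aa=a[k]; L=[]
    for lo in np.arange(-.19,-.005,.01):
        m=(bb>=lo)&(bb<lo+.01)
        if m.sum()>8: L.append((lo+.005,(np.percentile(aa[m],3)+np.percentile(aa[m],97))/2,np.percentile(Q[m,2],95)))
    L=np.array(L); f=np.polyfit(L[:,0],L[:,1],1)
    print(name,'rail x offset at y=-.09: %.4f at 0 %.4f slope %.4f  ztop %.4f'%(np.polyval(f,-.09),f[1],f[0],np.median(L[:,2])),len(L), L[0,0],L[-1,0])
rail(P,T,R,'wrist')
v,u=np.nonzero(sd['z_map']>0); S=w(sd,np.c_[u,v],sd['z_map'][v,u]); rail(S,T,R,'side')
for n,X in [('wrist',P),('side',S)]:
    t=(X-T)@R; k=(abs(t[:,1])<.02)&(t[:,0]>.02)&(t[:,0]<.09)&(t[:,2]<-.020)&(t[:,2]>-.056)
    if k.sum()>9: q=t[k]; print(n,'hook tool x',np.percentile(q[:,0],[1,99]).round(4),'y',np.percentile(q[:,1],[1,99]).round(4),'top z',np.percentile(X[k][:,2],99).round(4))
    k=(abs(t[:,1])<.02)&(t[:,0]>.072)&(t[:,0]<.11)&(t[:,2]>.0)&(t[:,2]<.03)
    if k.sum()>9: print(n,'paneltop z',np.percentile(X[k][:,2],95).round(4),'tool y',np.median(t[k][:,1]).round(4))
ex=np.array([.782,.623]); ey=np.array([-.623,.782]); g=T[:2]+.052*R[:2,0]-M
print('seat in rail frame x %.4f y %.4f'%(g@ex,g@ey))
E
python3 hang.py hang1
```

```text
t 6.2 tcp [0.5188 0.0619 0.2911] yaw 38.52 F [ 0.  -0.3 -2.3] w 0.117
wrist few 0
side rail x offset at y=-.09: -0.0015 at 0 -0.0010 slope 0.0045  ztop 0.2959 18 -0.185 -0.01499999999999985
wrist hook tool x [0.036  0.0713] y [-0.0038  0.0039] top z 0.3361
wrist paneltop z 0.2762 tool y -0.0002
side hook tool x [0.0339 0.071 ] y [-0.0066  0.0102] top z 0.3443
side paneltop z 0.2745 tool y -0.0022
seat in rail frame x -0.0897 y -0.0876
```

Request:
drive_tool(rows=[[0,14,11,0,0,0,0],[0,14,11,0,0,0,0],[0,14,11,0,0,0,0],[0,14,11,0,0,0,0],[0,12.5,11,0,0,0,0]])

```text
time_s: 6.72
tcp_pos: [0.5882, 0.1181, 0.2918]
ee_rot: [[0.782, 0.624, 0.0], [0.624, -0.782, 0.0], [0.0, -0.0, -1.0]]
wrist_force: [0.4, -0.3, -3.3]
gripper_width: 0.11
gripper_force: 30.0
```

Request:
drive_tool(rows=[[0,0,0,0,0,0,0],[0,0,0,0,0,0,0],[0,0,0,0,0,0,0]])

```text
time_s: 6.97
tcp_pos: [0.5873, 0.1168, 0.2915]
ee_rot: [[0.782, 0.623, -0.001], [0.623, -0.782, -0.0], [-0.001, -0.0, -1.0]]
wrist_force: [-0.2, -0.5, -1.4]
gripper_width: 0.114
gripper_force: 30.0
```

```bash
python3 hang.py hang2
python3 - <<'E'
import cv2
im=cv2.imread('pics/hang2.png'); w=im[:,:560]; s=im[:,560:]
a=cv2.resize(w,(400,300)); b=cv2.resize(s[120:360,120:440],(400,300)); cv2.imwrite('pics/hang2b.png',cv2.hconcat([a,b]))
E
```

```text
t 6.9667 tcp [0.5873 0.1168 0.2915] yaw 38.55 F [-0.2 -0.5 -1.4] w 0.114
wrist rail x offset at y=-.09: -0.0007 at 0 -0.0017 slope -0.0110  ztop 0.2975 18 -0.185 -0.004999999999999842
side rail x offset at y=-.09: -0.0013 at 0 -0.0012 slope 0.0011  ztop 0.2959 15 -0.185 -0.004999999999999842
wrist hook tool x [0.0363 0.0713] y [-0.0038  0.0038] top z 0.3364
wrist paneltop z 0.2763 tool y -0.0002
side hook tool x [0.0339 0.0694] y [-0.0066  0.0105] top z 0.3464
side paneltop z 0.2748 tool y -0.0023
seat in rail frame x -0.0019 y -0.0873
```

View pics/hang2b.png

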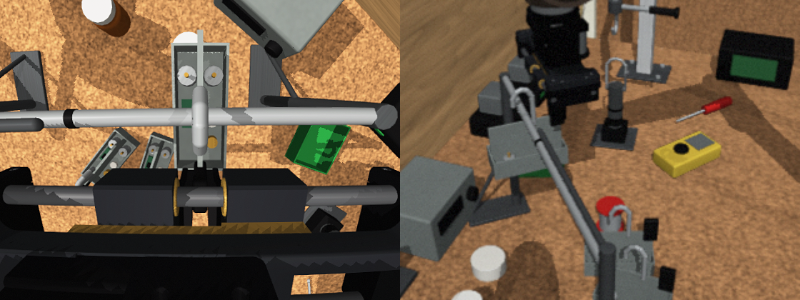

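The wrist view shows the rail passing through the hook at (200,115), and it looks centred. I'll lower the caddy now.

Request:
drive_tool(rows=[[0,0,0,-7,0,0,0],[0,0,0,-7,0,0,0],[0,0,0,-7,0,0,0],[0,0,0,-6,0,0,0],[0,0,0,-2,0,0,0]])

```text
time_s: 7.48
tcp_pos: [0.5874, 0.116, 0.2608]
ee_rot: [[0.783, 0.622, -0.003], [0.622, -0.783, -0.001], [-0.003, -0.001, -1.0]]
wrist_force: [-1.2, 0.2, -1.3]
gripper_width: 0.11
gripper_force: 30.0
```

Request:
drive_tool(rows=[[0,0,0,-0.5,0,0,0],[0,0,0,0,0,0,0],[0,0,0,0,0,0,0],[0,0,0,0,0,0,0]])

```text
time_s: 7.82
tcp_pos: [0.5883, 0.1165, 0.2623]
ee_rot: [[0.783, 0.622, 0.001], [0.622, -0.783, 0.0], [0.001, 0.0, -1.0]]
wrist_force: [0.1, 0.3, -3.2]
gripper_width: 0.114
gripper_force: 30.0
```

Request:
drive_tool(rows=[[0,-9.6,12,0,0,0,0],[0,-9.6,12,0,0,0,0],[0,-9.6,12,0,0,0,0],[0,-9.6,12,0,0,0,0],[0,-9.6,12,0,0,0,0]])

```text
time_s: 8.23
tcp_pos: [0.5398, 0.177, 0.2624]
ee_rot: [[0.783, 0.622, 0.001], [0.622, -0.783, 0.0], [0.001, 0.0, -1.0]]
wrist_force: [0.7, 0.2, -2.8]
gripper_width: 0.111
gripper_force: 30.0
```

Request:
drive_tool(rows=[[0,-9.6,12,0,0,0,0],[0,-9.6,12,0,0,0,0],[0,-9.6,12,0,0,0,0],[0,-9.6,12,0,0,0,0],[0,-9.6,12,0,0,0,0]])

```text
time_s: 8.65
tcp_pos: [0.4917, 0.237, 0.2624]
ee_rot: [[0.783, 0.622, 0.001], [0.622, -0.783, 0.001], [0.001, -0.0, -1.0]]
wrist_force: [0.4, 0.0, -3.0]
gripper_width: 0.111
gripper_force: 30.0
```

Request:
drive_tool(rows=[[0,-9.6,12,0,0,0,0],[0,-9.6,12,0,0,0,0],[0,-9.6,12,0,0,0,0],[0,-9.6,12,0,0,0,0],[0,-9.6,12,0,0,0,0]])

```text
time_s: 9.07
tcp_pos: [0.4436, 0.2966, 0.2625]
ee_rot: [[0.783, 0.622, 0.0], [0.622, -0.783, -0.0], [0.0, 0.0, -1.0]]
wrist_force: [-0.7, -1.7, -1.9]
gripper_width: 0.113
gripper_force: 30.0
```

Request:
drive_tool(rows=[[0,0,0,-1,0,0,0],[0,0,0,0,0,0,0],[0,0,0,0,0,0,0]])

```text
time_s: 9.32
tcp_pos: [0.4438, 0.2965, 0.2617]
ee_rot: [[0.782, 0.623, -0.0], [0.623, -0.782, 0.001], [0.0, -0.001, -1.0]]
wrist_force: [-4.3, -0.0, 2.6]
gripper_width: 0.116
gripper_force: 30.0
```

```bash
python3 hang.py hang3
```

```text
t 9.3167 tcp [0.4438 0.2965 0.2617] yaw 38.53 F [-4.3 -0.   2.6] w 0.116
wrist few 0
side rail x offset at y=-.09: -0.0014 at 0 -0.0010 slope 0.0046  ztop 0.2961 18 -0.185 -0.01499999999999985
wrist hook tool x [0.0363 0.0709] y [-0.0194  0.0194] top z 0.3176
wrist paneltop z 0.2473 tool y -0.0002
side hook tool x [0.0346 0.0697] y [-0.019   0.0195] top z 0.3176
side paneltop z 0.2455 tool y -0.0026
seat in rail frame x -0.0021 y 0.1426
```

Request:
drive_tool(rows=[[28,0,0,0,0,0,0],[28,0,0,0,0,0,0],[28,0,0,0,0,0,0],[28,0,0,10,0,0,0],[28,0,0,20,0,0,0]])

```text
time_s: 9.83
tcp_pos: [0.4436, 0.2954, 0.2895]
ee_rot: [[0.783, 0.622, -0.004], [0.622, -0.783, -0.004], [-0.005, 0.001, -1.0]]
wrist_force: [0.2, 0.5, -0.3]
gripper_width: 0.274
gripper_force: 0.0
```

Request:
drive_tool(rows=[[28,0,0,35,0,0,0],[28,0,0,35,0,0,0],[60,-11,-12,0,0,0,-0.12],[60,-11,-12,0,0,0,-0.12],[60,-11,-12,0,0,0,-0.12]])

```text
time_s: 10.25
tcp_pos: [0.4113, 0.2601, 0.3624]
ee_rot: [[0.954, 0.301, 0.002], [0.301, -0.954, 0.002], [0.002, -0.001, -1.0]]
wrist_force: [-0.5, -0.3, -0.2]
gripper_width: 0.426
gripper_force: 0.0
```

Request:
drive_tool(rows=[[60,-11,-12,0,0,0,-0.12],[60,-12,-12,0,0,0,-0.12],[60,-13,-12,0,0,0,-0.116],[60,0,0,-35,0,0,0],[60,0,0,-35,0,0,0]])

```text
time_s: 10.67
tcp_pos: [0.376, 0.2249, 0.2936]
ee_rot: [[0.999, -0.045, 0.007], [-0.045, -0.999, 0.007], [0.006, -0.007, -1.0]]
wrist_force: [0.7, 1.0, -1.7]
gripper_width: 0.594
gripper_force: 0.0
```

Request:
drive_tool(rows=[[60,0,0,-20,0,0,0],[60,0,0,0,0,0,0],[60,0,0,0,0,0,0]])

```text
time_s: 10.92
tcp_pos: [0.3756, 0.2243, 0.2717]
ee_rot: [[0.999, -0.044, 0.001], [-0.044, -0.999, -0.001], [0.001, 0.001, -1.0]]
wrist_force: [1.2, 0.3, 0.7]
gripper_width: 0.6
gripper_force: 0.0
```

```bash
cat > chk.py <<'E'
from h import *
c=capture('side'); v,u=np.nonzero(c['z_map']>0); P=w(c,np.c_[u,v],c['z_map'][v,u]); M=np.array([.5745,.2185]); q=P[:,:2]-M; a=q@[.782,.623]; b=q@[-.623,.782]
# points below rail z .2-.26: panels hung; tabs
k=(P[:,2]>.235)&(P[:,2]<.275)&(a<-.035)&(a>-.07)&(b>-.2)&(b<.235)
print('hung tab y',np.histogram(b[k],np.arange(-.2,.24,.01))[0].tolist(), P[k][:,2].max() if k.any() else '')
E
python3 wr.py; python3 chk.py
```

```text
t 10.9167 tcp [0.3756 0.2243 0.2717] toolx [ 0.999 -0.044  0.001] z [ 0.001 -0.001 -1.   ] F [1.25 0.28 0.7 ] w 0.5998776652287672
[[0.0, -0.967, -0.253, 0.069], [1.0, 0.0, 0.0, 0.0], [-0.0, -0.253, 0.967, -0.144], [0.0, 0.0, 0.0, 1.0]]
tabtop 108 min [0.409 0.401 0.1  ] max [0.425 0.411 0.112] rect [418.  404.8] [16.6  8.6] 10.6
tabtop 204 min [0.364 0.219 0.1  ] max [0.387 0.228 0.111] rect [375.4 224.2] [ 9.4 22.4] 87.5
tabtop 256 min [0.412 0.119 0.1  ] max [0.436 0.133 0.111] rect [423.9 126.3] [23.7  9. ] 17.4
hook 480 min [0.408 0.4   0.118] max [0.436 0.42  0.15 ] rect [424.1 410.2] [30.4 12.7] 26.9
hook 339 min [0.408 0.217 0.123] max [0.445 0.226 0.142] rect [426.6 221.5] [ 7.6 37.3] 87.5
hook 426 min [0.454 0.133 0.118] max [0.491 0.15  0.142] rect [472.4 141.7] [37.4  8.8] 16.6
paneltop 427 min [0.435 0.127 0.074] max [0.527 0.161 0.084] rect [480.9 144.9] [97.   6.1] 18.4
paneltop 148 min [0.446 0.217 0.079] max [0.483 0.222 0.083] rect [464.7 219.2] [ 3.2 36.7] 87.5
paneltop 48 min [0.387 0.221 0.08 ] max [0.402 0.225 0.083] rect [394.2 223.3] [ 3.3 14.6] 87.4
hung tab y [0, 0, 0, 0, 0, 0, 0, 0, 0, 0, 0, 0, 0, 0, 0, 0, 0, 0, 0, 0, 0, 0, 0, 0, 0, 0, 0, 0, 0, 0, 0, 0, 0, 12, 317, 0, 0, 0, 0, 0, 0, 0, 0] 0.27415670118517216
```

Request:
drive_tool(rows=[[60,-26,0.5,0,0,0,0],[60,0,0,-40,0,0,0],[60,0,0,-40,0,0,0],[60,0,0,-40,0,0,0],[60,0,0,-35,0,0,0]])

```text
time_s: 11.43
tcp_pos: [0.35, 0.2263, 0.1164]
ee_rot: [[0.999, -0.044, 0.003], [-0.044, -0.999, 0.004], [0.003, -0.004, -1.0]]
wrist_force: [0.9, 1.5, -0.4]
gripper_width: 0.598
gripper_force: 0.0
```

Request:
drive_tool(rows=[[50,0,0,-21,0,0,0],[50,10,-0.5,0,0,0,0],[50,10,-0.5,0,0,0,0],[50,0,0,0,0,0,0],[50,0,0,0,0,0,0]])

```text
time_s: 11.85
tcp_pos: [0.3713, 0.2256, 0.0972]
ee_rot: [[0.999, -0.045, 0.004], [-0.045, -0.999, 0.004], [0.003, -0.004, -1.0]]
wrist_force: [-0.7, -0.1, 0.3]
gripper_width: 0.503
gripper_force: 0.0
```

Request:
drive_tool(rows=[[20,0,0,0,0,0,0],[0,0,0,0,0,0,0],[0,0,0,0,0,0,0],[0,0,0,0,0,0,0],[0,0,0,0,0,0,0]])

```text
time_s: 12.27
tcp_pos: [0.369, 0.224, 0.0953]
ee_rot: [[0.999, -0.044, 0.0], [-0.044, -0.999, 0.0], [0.0, -0.0, -1.0]]
wrist_force: [0.4, -0.0, -0.2]
gripper_width: 0.209
gripper_force: 0.0
```

Request:
drive_tool(rows=[[0,0,0,0,0,0,0],[0,0,0,0,0,0,0],[0,0,0,0,0,0,0],[0,0,0,0,0,0,0]])

```text
time_s: 12.6
tcp_pos: [0.369, 0.2239, 0.0951]
ee_rot: [[0.999, -0.044, -0.0], [-0.044, -0.999, -0.0], [-0.0, 0.0, -1.0]]
wrist_force: [-0.6, -0.3, 1.9]
gripper_width: 0.115
gripper_force: 30.0
```

```bash
python3 hang.py
```

```text
t 12.6 tcp [0.369  0.2239 0.0951] yaw -2.53 F [-0.6 -0.3  1.9] w 0.115
wrist few 0
side rail x offset at y=-.09: -0.0014 at 0 -0.0009 slope 0.0048  ztop 0.2958 19 -0.185 -0.004999999999999842
wrist hook tool x [0.04   0.0756] y [-0.0034  0.0043] top z 0.1414
wrist paneltop z 0.082 tool y 0.0004
side hook tool x [0.0448 0.0724] y [-0.0045  0.0037] top z 0.1402
seat in rail frame x -0.1187 y 0.0983
```

Request:
drive_tool(rows=[[0,0,0,15,0,0,0],[0,-15,0,20,0,0,0],[0,-15,0,30,0,0,0],[0,0,0,35,0,0,0],[0,0,0,35,0,0,0]])

```text
time_s: 13.12
tcp_pos: [0.3376, 0.2227, 0.2305]
ee_rot: [[0.999, -0.044, -0.002], [-0.044, -0.999, -0.002], [-0.002, 0.002, -1.0]]
wrist_force: [-0.1, 1.1, -1.6]
gripper_width: 0.112
gripper_force: 30.0
```

Request:
drive_tool(rows=[[0,0,0,35,0,0,0],[0,0,0,26.5,0,0,0],[0,22,-21,0,0,0,0.09],[0,22,-21,0,0,0,0.09],[0,22,-21,0,0,0,0.09]])

```text
time_s: 13.53
tcp_pos: [0.405, 0.1602, 0.2915]
ee_rot: [[0.973, 0.23, -0.001], [0.23, -0.973, 0.001], [-0.0, -0.001, -1.0]]
wrist_force: [0.3, 0.1, -2.2]
gripper_width: 0.112
gripper_force: 30.0
```

Request:
drive_tool(rows=[[0,22,-21,0,0,0,0.09],[0,22,-21,0,0,0,0.09],[0,22,-21,0,0,0,0.09],[0,22,-21,0,0,0,0.09],[0,20.5,-19.5,0,0,0,0.0865]])

```text
time_s: 13.95
tcp_pos: [0.514, 0.0558, 0.2903]
ee_rot: [[0.78, 0.626, -0.003], [0.626, -0.78, -0.001], [-0.002, -0.001, -1.0]]
wrist_force: [0.5, 0.4, -1.9]
gripper_width: 0.115
gripper_force: 30.0
```

Request:
drive_tool(rows=[[0,0,0,0,0,0,0],[0,0,0,0,0,0,0],[0,0,0,0,0,0,0],[0,0,0,0,0,0,0],[0,0,0,0,0,0,0]])

```text
time_s: 14.37
tcp_pos: [0.5129, 0.058, 0.2916]
ee_rot: [[0.782, 0.624, -0.0], [0.624, -0.782, 0.0], [-0.0, -0.0, -1.0]]
wrist_force: [-0.1, 0.2, -1.9]
gripper_width: 0.111
gripper_force: 30.0
```

```bash
python3 hang.py
```

```text
t 14.3667 tcp [0.5129 0.058  0.2916] yaw 38.58 F [-0.1  0.2 -1.9] w 0.111
wrist few 0
side rail x offset at y=-.09: -0.0014 at 0 -0.0011 slope 0.0031  ztop 0.2959 18 -0.185 -0.01499999999999985
wrist hook tool x [0.0403 0.0759] y [-0.0038  0.004 ] top z 0.3372
wrist paneltop z 0.2773 tool y 0.0003
side hook tool x [0.0362 0.0755] y [-0.0069  0.0067] top z 0.3443
side paneltop z 0.2754 tool y -0.0018
seat in rail frame x -0.0967 y -0.0869
```

Request:
drive_tool(rows=[[0,14,11,0,0,0,0],[0,14,11,0,0,0,0],[0,14,11,0,0,0,0],[0,14,11,0,0,0,0],[0,13.5,11.5,0,0,0,0]])

```text
time_s: 14.88
tcp_pos: [0.5834, 0.1139, 0.2918]
ee_rot: [[0.782, 0.623, 0.0], [0.623, -0.782, 0.0], [0.0, 0.0, -1.0]]
wrist_force: [0.7, 0.2, -2.6]
gripper_width: 0.114
gripper_force: 30.0
```

Request:
drive_tool(rows=[[0,0,0,0,0,0,0],[0,0,0,0,0,0,0],[0,0,0,0,0,0,0]])

```text
time_s: 15.13
tcp_pos: [0.5824, 0.113, 0.2914]
ee_rot: [[0.782, 0.623, -0.001], [0.623, -0.782, -0.0], [-0.001, -0.0, -1.0]]
wrist_force: [-0.0, 0.2, -2.3]
gripper_width: 0.108
gripper_force: 30.0
```

```bash
python3 hang.py
```

```text
t 15.1333 tcp [0.5824 0.113  0.2914] yaw 38.55 F [-0.   0.2 -2.3] w 0.108
wrist rail x offset at y=-.09: -0.0007 at 0 -0.0017 slope -0.0106  ztop 0.2975 18 -0.185 -0.004999999999999842
side rail x offset at y=-.09: -0.0014 at 0 -0.0012 slope 0.0029  ztop 0.2959 14 -0.185 -0.01499999999999985
wrist hook tool x [0.0398 0.0758] y [-0.0038  0.004 ] top z 0.3372
wrist paneltop z 0.277 tool y -0.0001
side hook tool x [0.0347 0.0738] y [-0.0066  0.0075] top z 0.3438
side paneltop z 0.2753 tool y -0.0025
seat in rail frame x -0.0080 y -0.0873
```

Request:
drive_tool(rows=[[0,0,0,-7,0,0,0],[0,0,0,-7,0,0,0],[0,0,0,-7,0,0,0],[0,0,0,-6,0,0,0],[0,0,0,-2.5,0,0,0]])

```text
time_s: 15.65
tcp_pos: [0.5827, 0.1127, 0.2606]
ee_rot: [[0.783, 0.623, -0.001], [0.623, -0.783, -0.001], [-0.001, -0.0, -1.0]]
wrist_force: [-1.1, 0.4, 1.2]
gripper_width: 0.112
gripper_force: 30.0
```

Request:
drive_tool(rows=[[0,0,0,0,0,0,0],[0,0,0,0,0,0,0],[0,0,0,0,0,0,0]])

```text
time_s: 15.9
tcp_pos: [0.5832, 0.1129, 0.2622]
ee_rot: [[0.782, 0.623, 0.0], [0.623, -0.782, -0.0], [0.0, 0.0, -1.0]]
wrist_force: [0.1, -0.0, -2.1]
gripper_width: 0.114
gripper_force: 30.0
```

Request:
drive_tool(rows=[[0,-9.8,12.3,0,0,0,0],[0,-9.8,12.3,0,0,0,0],[0,-9.8,12.3,0,0,0,0],[0,-9.8,12.3,0,0,0,0],[0,-9.8,12.3,0,0,0,0]])

```text
time_s: 16.32
tcp_pos: [0.5337, 0.1749, 0.2624]
ee_rot: [[0.783, 0.623, 0.0], [0.623, -0.783, 0.0], [0.001, -0.0, -1.0]]
wrist_force: [0.2, -0.8, -2.5]
gripper_width: 0.109
gripper_force: 30.0
```

Request:
drive_tool(rows=[[0,-9.8,12.3,0,0,0,0],[0,-9.8,12.3,0,0,0,0],[0,-9.8,12.3,0,0,0,0],[0,-9.8,12.3,0,0,0,0],[0,-9.8,12.3,0,0,0,0]])

```text
time_s: 16.73
tcp_pos: [0.4846, 0.2365, 0.2624]
ee_rot: [[0.782, 0.623, 0.001], [0.623, -0.782, 0.001], [0.001, -0.0, -1.0]]
wrist_force: [0.5, -0.1, -2.1]
gripper_width: 0.112
gripper_force: 30.0
```

Request:
drive_tool(rows=[[0,-9.8,12.3,0,0,0,0],[0,0,0,-1,0,0,0],[0,0,0,0,0,0,0],[0,0,0,0,0,0,0]])

```text
time_s: 17.07
tcp_pos: [0.4754, 0.2481, 0.2612]
ee_rot: [[0.782, 0.623, 0.0], [0.623, -0.782, -0.0], [0.0, 0.0, -1.0]]
wrist_force: [-0.1, -0.0, -1.6]
gripper_width: 0.116
gripper_force: 30.0
```

```bash
python3 hang.py; python3 chk.py
```

```text
t 17.0667 tcp [0.4754 0.2481 0.2612] yaw 38.52 F [-0.1 -0.  -1.6] w 0.116
wrist rail x offset at y=-.09: -0.0143 at 0 0.0037 slope 0.1992  ztop 0.2970 3 -0.02499999999999986 -0.004999999999999842
side rail x offset at y=-.09: -0.0014 at 0 -0.0010 slope 0.0053  ztop 0.2959 18 -0.185 -0.01499999999999985
wrist hook tool x [0.0405 0.0758] y [-0.0193  0.0193] top z 0.317
wrist paneltop z 0.2469 tool y 0.0003
side hook tool x [0.036  0.0752] y [-0.0196  0.0186] top z 0.3168
side paneltop z 0.2448 tool y -0.0019
seat in rail frame x -0.0076 y 0.0850
hung tab y [0, 0, 0, 0, 0, 0, 0, 0, 0, 0, 0, 0, 0, 0, 0, 0, 0, 0, 0, 0, 0, 0, 0, 0, 0, 0, 1, 4, 93, 51, 1, 0, 0, 12, 330, 0, 0, 0, 0, 0, 0, 0, 0] 0.2745803473608169
```

Request:
drive_tool(rows=[[0,0,0,-1,0,0,0],[28,0,0,0,0,0,0],[28,0,0,0,0,0,0],[28,0,0,0,0,0,0],[28,0,0,10,0,0,0]])

```text
time_s: 17.63
tcp_pos: [0.4745, 0.2476, 0.2687]
ee_rot: [[0.783, 0.622, -0.003], [0.622, -0.783, -0.002], [-0.004, -0.0, -1.0]]
wrist_force: [-0.8, 0.2, 0.2]
gripper_width: 0.265
gripper_force: 0.0
```

Request:
drive_tool(rows=[[28,0,0,25,0,0,0],[28,0,0,35,0,0,0],[28,0,0,35,0,0,0],[60,-13,-30,0,0,0,-0.094],[60,-13,-30,0,0,0,-0.094]])

```text
time_s: 18.05
tcp_pos: [0.4502, 0.189, 0.3681]
ee_rot: [[0.886, 0.463, 0.005], [0.463, -0.886, 0.003], [0.006, -0.001, -1.0]]
wrist_force: [0.0, -0.4, -0.6]
gripper_width: 0.358
gripper_force: 0.0
```

Request:
drive_tool(rows=[[60,-13,-30,0,0,0,-0.094],[60,-14,-31.5,0,0,0,-0.094],[60,0,0,-40,0,0,0],[60,0,0,-40,0,0,0],[60,0,0,-20,0,0,0]])

```text
time_s: 18.47
tcp_pos: [0.4203, 0.1253, 0.2626]
ee_rot: [[0.957, 0.29, -0.003], [0.29, -0.957, -0.0], [-0.003, -0.001, -1.0]]
wrist_force: [-0.3, -0.5, -0.9]
gripper_width: 0.595
gripper_force: 0.0
```

Request:
drive_tool(rows=[[60,0,0,0,0,0,0],[60,0,0,0,0,0,0],[60,0,0,0,0,0,0]])

```text
time_s: 18.72
tcp_pos: [0.4237, 0.1274, 0.2674]
ee_rot: [[0.956, 0.293, 0.004], [0.293, -0.956, 0.001], [0.004, -0.0, -1.0]]
wrist_force: [0.7, 0.5, 0.5]
gripper_width: 0.596
gripper_force: 0.0
```

```bash
python3 wr.py; python3 chk.py
```

```text
t 18.7167 tcp [0.4237 0.1274 0.2674] toolx [0.956 0.293 0.004] z [ 0.004  0.001 -1.   ] F [0.74 0.47 0.5 ] w 0.5957743474641451
[[0.0, -0.967, -0.253, 0.069], [1.0, 0.0, 0.0, 0.0], [-0.0, -0.253, 0.967, -0.144], [0.0, 0.0, 0.0, 1.0]]
tabtop 202 min [0.412 0.119 0.1  ] max [0.435 0.133 0.11 ] rect [423.3 126.2] [22.8  9.3] 17.0
hook 348 min [0.455 0.133 0.123] max [0.491 0.15  0.142] rect [472.4 141.8] [36.7  7.4] 17.3
paneltop 151 min [0.49  0.147 0.079] max [0.527 0.16  0.083] rect [508.7 153.5] [37.1  3.2] 17.0
paneltop 56 min [0.434 0.128 0.08 ] max [0.449 0.136 0.083] rect [441.9 131.9] [14.5  3.3] 17.0
hung tab y [0, 0, 0, 0, 0, 0, 0, 0, 0, 0, 0, 0, 0, 0, 0, 0, 0, 0, 0, 0, 0, 0, 0, 0, 0, 0, 0, 0, 216, 100, 0, 0, 0, 10, 327, 1, 0, 0, 0, 0, 0, 0, 0] 0.27453329585768943
```

Request:
drive_tool(rows=[[60,-5,-2,-20,0,0,0],[60,0,0,-40,0,0,0],[60,0,0,-40,0,0,0],[60,0,0,-40,0,0,0],[60,0,0,-25,0,0,0]])

```text
time_s: 19.23
tcp_pos: [0.4168, 0.1245, 0.0983]
ee_rot: [[0.957, 0.292, -0.001], [0.292, -0.957, -0.0], [-0.001, 0.0, -1.0]]
wrist_force: [0.8, -0.0, -0.2]
gripper_width: 0.595
gripper_force: 0.0
```

Request:
drive_tool(rows=[[40,0,0,-6.5,0,0,0],[40,0,0,0,0,0,0],[20,0,0,0,0,0,0],[0,0,0,0,0,0,0],[0,0,0,0,0,0,0]])

```text
time_s: 19.65
tcp_pos: [0.4186, 0.1257, 0.0955]
ee_rot: [[0.956, 0.292, 0.004], [0.292, -0.956, 0.003], [0.005, -0.002, -1.0]]
wrist_force: [0.5, 0.1, 0.5]
gripper_width: 0.306
gripper_force: 0.0
```

Request:
drive_tool(rows=[[0,0,0,0,0,0,0],[0,0,0,0,0,0,0],[0,0,0,0,0,0,0],[0,0,0,0,0,0,0],[0,0,0,0,0,0,0]])

```text
time_s: 20.07
tcp_pos: [0.4176, 0.1248, 0.0942]
ee_rot: [[0.956, 0.292, 0.001], [0.292, -0.956, 0.0], [0.001, -0.0, -1.0]]
wrist_force: [-1.6, 0.0, 6.1]
gripper_width: 0.112
gripper_force: 30.0
```

```bash
python3 hang.py
```

```text
t 20.0667 tcp [0.4176 0.1248 0.0942] yaw 16.99 F [-1.6  0.   6.1] w 0.112
wrist few 0
side rail x offset at y=-.09: -0.0013 at 0 -0.0008 slope 0.0046  ztop 0.2959 19 -0.185 -0.004999999999999842
wrist hook tool x [0.0401 0.0755] y [-0.004   0.0037] top z 0.1414
wrist paneltop z 0.082 tool y -0.0006
side hook tool x [0.0387 0.0547] y [-0.0063  0.002 ] top z 0.1383
seat in rail frame x -0.1332 y 0.0056
```

Request:
drive_tool(rows=[[0,0,0,15,0,0,0],[0,-5,-3,35,0,0,0],[0,-5,-3,35,0,0,0],[0,0,0,38,0,0,0],[0,0,0,38,0,0,0]])

```text
time_s: 20.58
tcp_pos: [0.4056, 0.1178, 0.2551]
ee_rot: [[0.957, 0.291, -0.003], [0.291, -0.957, -0.001], [-0.004, 0.0, -1.0]]
wrist_force: [0.9, 0.6, -3.5]
gripper_width: 0.115
gripper_force: 30.0
```

Request:
drive_tool(rows=[[0,0,0,35.5,0,0,0],[0,21,-12.5,0,0,0,0.075],[0,21,-12.5,0,0,0,0.075],[0,21,-12.5,0,0,0,0.075],[0,21,-12.5,0,0,0,0.075]])

```text
time_s: 21.0
tcp_pos: [0.491, 0.068, 0.2889]
ee_rot: [[0.825, 0.565, -0.003], [0.565, -0.825, 0.0], [-0.002, -0.002, -1.0]]
wrist_force: [-0.8, 0.9, -3.5]
gripper_width: 0.115
gripper_force: 30.0
```

Request:
drive_tool(rows=[[0,21,-12,0,0,0,0.075],[0,0,0,0,0,0,0],[0,0,0,0,0,0,0],[0,0,0,0,0,0,0],[0,0,0,0,0,0,0]])

```text
time_s: 21.42
tcp_pos: [0.5113, 0.0569, 0.2895]
ee_rot: [[0.783, 0.622, -0.002], [0.622, -0.783, -0.0], [-0.001, -0.001, -1.0]]
wrist_force: [-0.0, 0.8, -2.3]
gripper_width: 0.107
gripper_force: 30.0
```

```bash
python3 hang.py
```

```text
t 21.4167 tcp [0.5113 0.0569 0.2895] yaw 38.46 F [-0.   0.8 -2.3] w 0.107
wrist few 0
side rail x offset at y=-.09: -0.0013 at 0 -0.0009 slope 0.0051  ztop 0.2959 19 -0.185 -0.004999999999999842
wrist hook tool x [0.0405 0.0758] y [-0.0038  0.004 ] top z 0.3354
wrist paneltop z 0.2754 tool y 0.0003
side hook tool x [0.033  0.0761] y [-0.0069  0.0102] top z 0.3449
side paneltop z 0.2736 tool y -0.0021
seat in rail frame x -0.0986 y -0.0869
```

Request:
drive_tool(rows=[[0,14,11.3,1,0,0,0],[0,14,11.3,0,0,0,0],[0,14,11.3,0,0,0,0],[0,14,11.3,0,0,0,0],[0,14.5,11.3,0,0,0,0]])

```text
time_s: 21.93
tcp_pos: [0.5827, 0.1142, 0.2914]
ee_rot: [[0.783, 0.623, 0.0], [0.623, -0.783, 0.0], [0.0, -0.0, -1.0]]
wrist_force: [-0.8, -0.4, -2.8]
gripper_width: 0.11
gripper_force: 30.0
```

Request:
drive_tool(rows=[[0,0,0,0,0,0,0],[0,0,0,0,0,0,0],[0,0,0,0,0,0,0]])

```text
time_s: 22.18
tcp_pos: [0.582, 0.1133, 0.2909]
ee_rot: [[0.783, 0.622, -0.001], [0.622, -0.783, -0.0], [-0.001, -0.0, -1.0]]
wrist_force: [-0.0, 0.2, -2.6]
gripper_width: 0.11
gripper_force: 30.0
```

```bash
python3 hang.py
```

```text
t 22.1833 tcp [0.582  0.1133 0.2909] yaw 38.49 F [-0.   0.2 -2.6] w 0.11
wrist rail x offset at y=-.09: -0.0007 at 0 -0.0016 slope -0.0100  ztop 0.2975 18 -0.185 -0.004999999999999842
side rail x offset at y=-.09: -0.0014 at 0 -0.0011 slope 0.0037  ztop 0.2958 14 -0.185 -0.004999999999999842
wrist hook tool x [0.0404 0.0762] y [-0.0038  0.004 ] top z 0.3365
wrist paneltop z 0.2761 tool y 0.0003
side hook tool x [0.0389 0.0741] y [-0.0061  0.0017] top z 0.3349
side paneltop z 0.2741 tool y -0.0024
seat in rail frame x -0.0082 y -0.0868
```

Request:
drive_tool(rows=[[0,0,0,-7,0,0,0],[0,0,0,-7,0,0,0],[0,0,0,-7,0,0,0],[0,0,0,-6,0,0,0],[0,0,0,-3,0,0,0]])

```text
time_s: 22.7
tcp_pos: [0.5826, 0.113, 0.2599]
ee_rot: [[0.783, 0.622, -0.001], [0.622, -0.783, -0.0], [-0.001, -0.0, -1.0]]
wrist_force: [-1.0, 0.6, 2.4]
gripper_width: 0.109
gripper_force: 30.0
```

Request:
drive_tool(rows=[[0,0,0,0,0,0,0],[0,0,0,0,0,0,0],[0,0,0,0,0,0,0]])

```text
time_s: 22.95
tcp_pos: [0.5827, 0.1132, 0.261]
ee_rot: [[0.783, 0.622, -0.0], [0.622, -0.783, -0.0], [-0.0, -0.0, -1.0]]
wrist_force: [0.3, -0.1, -3.3]
gripper_width: 0.111
gripper_force: 30.0
```

Request:
drive_tool(rows=[[0,-9.1,11.4,0,0,0,0],[0,-9.1,11.4,0,0,0,0],[0,-9.1,11.4,0,0,0,0],[0,-9.1,11.4,0,0,0,0],[0,-9.1,11.4,0,0,0,0]])

```text
time_s: 23.37
tcp_pos: [0.5368, 0.1706, 0.2611]
ee_rot: [[0.783, 0.622, -0.0], [0.622, -0.783, 0.0], [0.0, -0.0, -1.0]]
wrist_force: [0.4, -0.2, -2.5]
gripper_width: 0.113
gripper_force: 30.0
```

Request:
drive_tool(rows=[[0,-9.1,11.4,0,0,0,0],[0,-9.1,11.4,0,0,0,0],[0,-9.1,11.4,0,0,0,0],[0,0,0,-1.5,0,0,0],[0,0,0,0,0,0,0]])

```text
time_s: 23.78
tcp_pos: [0.5097, 0.205, 0.26]
ee_rot: [[0.782, 0.623, 0.0], [0.623, -0.782, 0.001], [0.001, -0.0, -1.0]]
wrist_force: [-1.9, -0.9, -1.5]
gripper_width: 0.117
gripper_force: 30.0
```

Request:
drive_tool(rows=[[0,0,0,0,0,0,0],[28,0,0,0,0,0,0],[28,0,0,0,0,0,0],[28,0,0,0,0,0,0],[28,0,0,10,0,0,0]])

```text
time_s: 24.2
tcp_pos: [0.5095, 0.2036, 0.2682]
ee_rot: [[0.784, 0.621, -0.003], [0.621, -0.784, -0.002], [-0.004, -0.001, -1.0]]
wrist_force: [-0.8, 0.1, -0.9]
gripper_width: 0.26
gripper_force: 0.0
```

Request:
drive_tool(rows=[[28,0,0,25,0,0,0],[28,0,0,35,0,0,0],[28,0,0,35,0,0,0],[28,-15,-12,0,0,0,0],[28,-15,-12,0,0,0,0]])

```text
time_s: 24.62
tcp_pos: [0.4811, 0.1808, 0.3678]
ee_rot: [[0.783, 0.622, 0.005], [0.622, -0.783, 0.003], [0.006, 0.001, -1.0]]
wrist_force: [-1.1, 0.5, -0.4]
gripper_width: 0.276
gripper_force: 0.0
```

```bash
python3 chk.py
python3 - <<'E'
from h import *
s=sense(); print(s['joints'].round(1) if hasattr(s['joints'],'round') else s['joints'],s['tcp_pos'])
a=capture('scene'); b=capture('side')
cv2.imwrite('pics/after3.png',cv2.hconcat([cv2.resize(a['frame'],(400,300)),cv2.resize(b['frame'][80:400,100:527],(400,300))])[:,:,::-1])
for c in (a,b):
  for l in ['caddy1_grip','jar','spool']:
    print(l,[(round(d['p'],2),np.round(d['xy']).tolist()) for d in masks_of(l,c)])
E
```

```text
hung tab y [0, 0, 0, 0, 0, 0, 0, 0, 0, 0, 0, 0, 0, 0, 0, 0, 0, 0, 0, 0, 0, 0, 30, 241, 0, 0, 0, 8, 289, 2, 0, 0, 0, 3, 330, 1, 0, 0, 0, 0, 0, 0, 0] 0.2744978066956109
[ 38.7   6.8  -2.3  -0.  -80.7  89.7] [0.47784764 0.17825008 0.36737147]
caddy1_grip [(0.63, [372.0, 190.0]), (0.47, [298.0, 233.0])]
jar [(0.59, [410.0, 232.0])]
spool [(0.55, [297.0, 233.0]), (0.53, [412.0, 231.0])]
caddy1_grip [(0.6, [230.0, 276.0]), (0.23, [292.0, 216.0])]
jar [(0.86, [177.0, 378.0]), (0.21, [253.0, 289.0])]
spool [(0.6, [288.0, 279.0]), (0.47, [345.0, 243.0])]
```

View pics/after3.png

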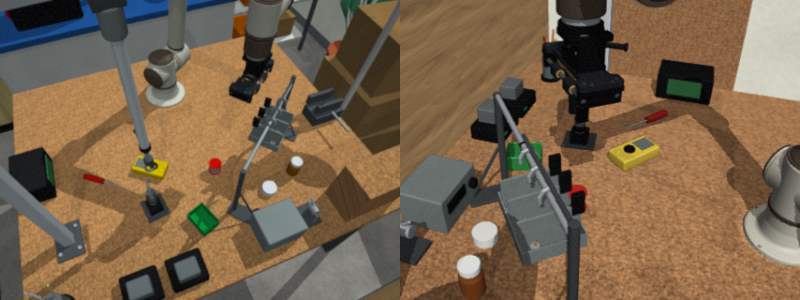

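All three caddies hang level past the mark, around (265,120) in the scene half of the picture. No fourth caddy shows on the bench. Next is the balancer. I'll turn the tool around so that the wrist camera stays away from the tube.

Request:
drive_tool(rows=[[40,-2,-12,5,0,0,-0.119],[40,-2,-12,5,0,0,-0.119],[40,-2,-12,5,0,0,-0.119],[40,-2,-12,5,0,0,-0.119],[40,-2,-12,5,0,0,-0.119]])

```text
time_s: 25.48
tcp_pos: [0.4702, 0.1201, 0.3894]
ee_rot: [[0.998, 0.071, -0.001], [0.071, -0.998, -0.001], [-0.001, 0.001, -1.0]]
wrist_force: [-0.8, -0.3, 0.6]
gripper_width: 0.4
gripper_force: 0.0
```

Request:
drive_tool(rows=[[40,-2,-12,5,0,0,-0.119],[40,-2,-12,5,0,0,-0.119],[40,-2,-12,5,0,0,-0.119],[40,-2,-12,5,0,0,-0.119],[40,-2,-12,5,0,0,-0.119]])

```text
time_s: 25.9
tcp_pos: [0.4602, 0.06, 0.4145]
ee_rot: [[0.866, -0.501, -0.001], [-0.501, -0.866, -0.0], [-0.0, 0.001, -1.0]]
wrist_force: [0.3, 0.7, -0.2]
gripper_width: 0.398
gripper_force: 0.0
```

Request:
drive_tool(rows=[[40,-2,-12,5,0,0,-0.119],[40,-2,-12,5,0,0,-0.119],[40,-2,-12,5,0,0,-0.119],[40,-2,-12,5,0,0,-0.119],[40,-2,-12,5,0,0,-0.119]])

```text
time_s: 26.32
tcp_pos: [0.4502, -0.0, 0.4395]
ee_rot: [[0.436, -0.9, -0.001], [-0.9, -0.436, -0.0], [0.0, 0.001, -1.0]]
wrist_force: [0.1, -1.1, -0.6]
gripper_width: 0.401
gripper_force: 0.0
```

Request:
drive_tool(rows=[[40,-2,-12,3,0,0,-0.119],[40,-2,-12,3,0,0,-0.119],[40,-2,-12,3,0,0,-0.119],[40,-2,-12,3,0,0,-0.119],[40,-2,-12,3,0,0,-0.119]])

```text
time_s: 26.73
tcp_pos: [0.4402, -0.0601, 0.4545]
ee_rot: [[-0.143, -0.99, -0.001], [-0.99, 0.143, -0.0], [0.0, 0.001, -1.0]]
wrist_force: [-0.1, 0.3, -0.2]
gripper_width: 0.397
gripper_force: 0.0
```

Request:
drive_tool(rows=[[40,-2,-12,0,0,0,-0.119],[40,-2,-12,0,0,0,-0.119],[40,-2,-12,0,0,0,-0.119],[40,-2,-12,0,0,0,-0.119],[40,-2,-12,0,0,0,-0.119]])

```text
time_s: 27.15
tcp_pos: [0.4303, -0.1201, 0.4543]
ee_rot: [[-0.673, -0.739, -0.001], [-0.739, 0.673, -0.0], [0.001, 0.0, -1.0]]
wrist_force: [-0.1, -0.1, 0.5]
gripper_width: 0.4
gripper_force: 0.0
```

Request:
drive_tool(rows=[[40,-2,-12,0,0,0,-0.119],[40,-2,-12,0,0,0,-0.119],[40,-2,-12,0,0,0,-0.119],[40,-2,-12,0,0,0,-0.119],[40,-2,-12,0,0,0,-0.119]])

```text
time_s: 27.57
tcp_pos: [0.4203, -0.1802, 0.4543]
ee_rot: [[-0.972, -0.235, -0.001], [-0.235, 0.972, -0.0], [0.001, 0.0, -1.0]]
wrist_force: [-0.1, 0.1, -0.0]
gripper_width: 0.398
gripper_force: 0.0
```

Request:
drive_tool(rows=[[60,0,-12,0,0,0,-0.119],[60,0,-12,0,0,0,-0.119],[60,0,0,0,0,0,0],[60,0,0,0,0,0,0],[60,0,0,0,0,0,0]])

```text
time_s: 27.98
tcp_pos: [0.4202, -0.2034, 0.4543]
ee_rot: [[-1.0, -0.007, -0.001], [-0.007, 1.0, 0.0], [0.001, 0.0, -1.0]]
wrist_force: [-0.0, 0.1, -0.0]
gripper_width: 0.589
gripper_force: 0.0
```

```bash
cat > hk.py <<'E'
from h import *
import sys
s=sense(); c=capture('wrist')
T=np.array(s['tcp_pos']);R=np.array(s['ee_rot']);print('t',s['time_s'],'tcp',T.round(4),'yaw',np.degrees(np.arctan2(R[1,0],R[0,0])).round(2),'F',np.round(s['wrist_force'],1))
cv2.imwrite(f'pics/{sys.argv[1]}.png',c['frame'][:,:,::-1])
v,u=np.nonzero(c['z_map']>0); P=w(c,np.c_[u,v],c['z_map'][v,u],s)
t=(P-T)@R; ok=~((abs(t[:,1])<.1)&(abs(t[:,0])<.04)&(t[:,2]<.022))  # drop gripper
ok&=(P[:,1]>-.32)&(P[:,1]<-.1)
P=P[ok]
for lo in np.arange(.42,.65,.01):
    for zl,zh in [(.1,.215),(.215,.29),(.29,.36),(.36,.5)]:
        k=(P[:,0]>=lo)&(P[:,0]<lo+.01)&(P[:,2]>zl)&(P[:,2]<=zh)
        if k.sum()>6: print('x %.2f z(%.3f..) n%d y %s z %s'%(lo,zl,k.sum(),np.percentile(P[k,1],[3,50,97]).round(4),np.percentile(P[k,2],[3,97]).round(4)))
E
python3 hk.py hk1
```

```text
t 27.9833 tcp [ 0.4202 -0.2034  0.4543] yaw -179.61 F [-0.   0.1 -0. ]
x 0.45 z(0.290..) n116 y [-0.2226 -0.2135 -0.2059] z [0.3279 0.3455]
x 0.46 z(0.290..) n210 y [-0.2251 -0.2156 -0.2041] z [0.3311 0.3477]
x 0.49 z(0.290..) n36 y [-0.2198 -0.2136 -0.2077] z [0.3403 0.3447]
x 0.50 z(0.290..) n157 y [-0.221  -0.2132 -0.2057] z [0.3366 0.3442]
x 0.51 z(0.290..) n118 y [-0.2211 -0.2132 -0.2057] z [0.3372 0.3445]
x 0.52 z(0.290..) n74 y [-0.2173 -0.2124 -0.2085] z [0.3378 0.3417]
x 0.57 z(0.100..) n16 y [-0.2454 -0.2352 -0.2325] z [0.1038 0.2085]
x 0.58 z(0.100..) n27 y [-0.2367 -0.2339 -0.2323] z [0.2066 0.2101]
x 0.59 z(0.100..) n20 y [-0.2361 -0.2332 -0.2311] z [0.2063 0.2102]
x 0.60 z(0.100..) n20 y [-0.2351 -0.2333 -0.2303] z [0.1547 0.207 ]
```

View pics/hk1.png

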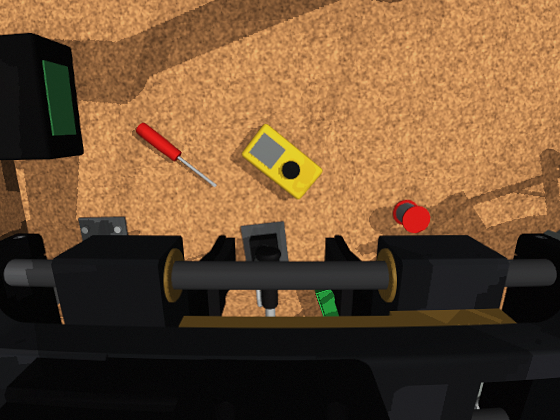

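The view shows the handle occluded behind the fingers, but depth gives its bar axis at y -0.213, z 0.336 and x 0.468–0.52. The driver stand is at (265,250) and the bail arch lies at y -0.2335. I'll grip the handle.

Request:
drive_tool(rows=[[60,35,-5,0,0,0,0],[60,35,-5,0,0,0,0],[60,0,0,-35,0,0,0],[60,0,0,-35,0,0,0],[60,0,0,-30,0,0,0]])

```text
time_s: 28.45
tcp_pos: [0.4904, -0.2127, 0.3521]
ee_rot: [[-1.0, -0.007, -0.001], [-0.007, 1.0, 0.001], [0.001, 0.001, -1.0]]
wrist_force: [-0.4, -0.1, -0.2]
gripper_width: 0.601
gripper_force: 0.0
```

Request:
drive_tool(rows=[[60,0,0,-18,0,0,0],[60,0,0,0,0,0,0],[30,0,0,0,0,0,0],[10,0,0,0,0,0,0],[10,0,0,0,0,0,0]])

```text
time_s: 28.87
tcp_pos: [0.4909, -0.2137, 0.3388]
ee_rot: [[-1.0, -0.006, 0.004], [-0.006, 1.0, -0.001], [-0.004, -0.001, -1.0]]
wrist_force: [0.8, -0.7, -0.1]
gripper_width: 0.46
gripper_force: 0.0
```

Request:
drive_tool(rows=[[0,0,0,0,0,0,0],[0,0,0,0,0,0,0],[0,0,0,0,0,0,0],[0,0,0,0,0,0,0],[0,0,0,0,0,0,0]])

```text
time_s: 29.28
tcp_pos: [0.4901, -0.2136, 0.3371]
ee_rot: [[-1.0, -0.005, 0.001], [-0.005, 1.0, -0.0], [-0.001, -0.0, -1.0]]
wrist_force: [-0.4, 1.5, 1.7]
gripper_width: 0.171
gripper_force: 30.0
```

Request:
drive_tool(rows=[[0,0,-5,0,0,0,0],[0,0,-10,0,0,0,0],[0,0,-10,0,0,0,0],[0,0,-10,0,0,0,0],[0,0,-5,0,0,0,0]])

```text
time_s: 29.7
tcp_pos: [0.4911, -0.2555, 0.3371]
ee_rot: [[-1.0, -0.004, 0.003], [-0.004, 1.0, -0.001], [-0.003, -0.001, -1.0]]
wrist_force: [4.1, 1.0, 2.8]
gripper_width: 0.173
gripper_force: 30.0
```

Request:
drive_tool(rows=[[0,0,0,0,0,0,0],[0,0,0,0,0,0,0],[0,0,0,0,0,0,0]])

```text
time_s: 29.95
tcp_pos: [0.491, -0.2541, 0.3371]
ee_rot: [[-1.0, -0.004, 0.003], [-0.004, 1.0, -0.001], [-0.003, -0.001, -1.0]]
wrist_force: [4.8, 0.0, 3.1]
gripper_width: 0.174
gripper_force: 30.0
```

```bash
cat > sv.py <<'E'
from h import *
import sys
s=sense(); T=s['tcp_pos']; print(s['time_s'],np.round(T,4),np.round(s['wrist_force'],1),s['gripper_width'],s['gripper_force'])
c=capture('side'); cv2.imwrite(f'pics/{sys.argv[1]}.png',cv2.resize(c['frame'][60:260,200:400],(600,600),interpolation=cv2.INTER_CUBIC)[:,:,::-1])
v,u=np.nonzero(c['z_map']>0); P=w(c,np.c_[u,v],c['z_map'][v,u])
k=(P[:,0]>.55)&(P[:,0]<.63)&(abs(P[:,1]+.24)<.08)
for z in np.arange(.14,.37,.01):
    m=k&(P[:,2]>=z)&(P[:,2]<z+.01)
    if m.sum()>3: print('z %.2f n%d x %s y %s'%(z,m.sum(),np.percentile(P[m,0],[3,97]).round(3),np.percentile(P[m,1],[3,50,97]).round(3)))
E
python3 sv.py sv1
```

```text
29.95 [ 0.491  -0.2541  0.3371] [4.8 0.  3.1] 0.1736732805080118 29.983042180538177
z 0.14 n78 x [0.565 0.608] y [-0.245 -0.23  -0.217]
z 0.15 n14 x [0.564 0.609] y [-0.236 -0.233 -0.228]
z 0.16 n12 x [0.565 0.609] y [-0.235 -0.232 -0.229]
z 0.17 n14 x [0.565 0.61 ] y [-0.234 -0.232 -0.228]
z 0.18 n17 x [0.563 0.61 ] y [-0.238 -0.233 -0.228]
z 0.19 n17 x [0.565 0.608] y [-0.237 -0.233 -0.228]
z 0.20 n26 x [0.573 0.602] y [-0.237 -0.232 -0.228]
z 0.27 n7 x [0.584 0.59 ] y [-0.252 -0.244 -0.24 ]
z 0.28 n20 x [0.584 0.59 ] y [-0.262 -0.258 -0.235]
z 0.29 n18 x [0.585 0.591] y [-0.266 -0.261 -0.232]
z 0.30 n11 x [0.585 0.592] y [-0.266 -0.262 -0.259]
z 0.31 n6 x [0.585 0.591] y [-0.263 -0.26  -0.258]
z 0.32 n25 x [0.573 0.599] y [-0.246 -0.241 -0.236]
z 0.33 n66 x [0.551 0.599] y [-0.252 -0.244 -0.237]
z 0.34 n54 x [0.573 0.599] y [-0.256 -0.242 -0.234]
z 0.35 n22 x [0.58  0.593] y [-0.25  -0.246 -0.242]
z 0.36 n24 x [0.581 0.594] y [-0.251 -0.247 -0.243]
```

View pics/sv1.png

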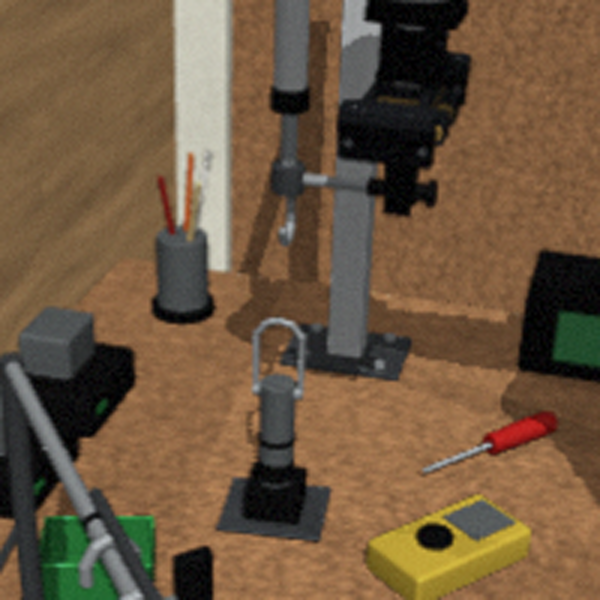

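The hook at (290,235) sits above and behind the bail arch at (280,325). I'll move another 20 mm clear in -y, then pull down.

Request:
drive_tool(rows=[[0,0,-10,0,0,0,0],[0,0,-10,0,0,0,0],[0,0,0,0,0,0,0],[0,0,0,-5,0,0,0],[0,0,0,-10,0,0,0]])

```text
time_s: 30.42
tcp_pos: [0.4917, -0.2746, 0.325]
ee_rot: [[-1.0, -0.005, 0.007], [-0.006, 1.0, -0.004], [-0.007, -0.004, -1.0]]
wrist_force: [5.0, -0.2, 9.4]
gripper_width: 0.171
gripper_force: 30.0
```

Request:
drive_tool(rows=[[0,0,0,-10,0,0,0],[0,0,0,-10,0,0,0],[0,0,0,-10,0,0,0],[0,0,0,-10,0,0,0],[0,0,0,-10,0,0,0]])

```text
time_s: 30.83
tcp_pos: [0.4917, -0.2745, 0.2743]
ee_rot: [[-1.0, -0.006, 0.006], [-0.006, 1.0, -0.004], [-0.006, -0.004, -1.0]]
wrist_force: [3.5, 0.2, 9.7]
gripper_width: 0.173
gripper_force: 30.0
```

Request:
drive_tool(rows=[[0,0,0,-10,0,0,0],[0,0,0,-10,0,0,0],[0,0,0,-10,0,0,0],[0,0,0,-9,0,0,0],[0,0,0,0,0,0,0]])

```text
time_s: 31.25
tcp_pos: [0.4916, -0.2741, 0.2337]
ee_rot: [[-1.0, -0.006, 0.004], [-0.006, 1.0, -0.002], [-0.004, -0.002, -1.0]]
wrist_force: [4.0, 0.9, 8.8]
gripper_width: 0.173
gripper_force: 30.0
```

Request:
drive_tool(rows=[[0,0,0,0,0,0,0],[0,0,0,0,0,0,0],[0,0,0,0,0,0,0]])

```text
time_s: 31.5
tcp_pos: [0.4917, -0.2741, 0.2352]
ee_rot: [[-1.0, -0.006, 0.005], [-0.006, 1.0, -0.003], [-0.005, -0.003, -1.0]]
wrist_force: [4.2, 0.8, 8.6]
gripper_width: 0.17
gripper_force: 30.0
```

```bash
python3 sv.py sv2
```

```text
31.5 [ 0.4917 -0.2741  0.2352] [4.2 0.8 8.6] 0.16988189501246384 29.96991366147995
z 0.14 n83 x [0.564 0.607] y [-0.244 -0.231 -0.216]
z 0.15 n13 x [0.564 0.609] y [-0.237 -0.231 -0.227]
z 0.16 n12 x [0.564 0.609] y [-0.236 -0.231 -0.229]
z 0.17 n18 x [0.564 0.609] y [-0.274 -0.231 -0.228]
z 0.18 n31 x [0.564 0.609] y [-0.286 -0.255 -0.23 ]
z 0.19 n30 x [0.563 0.609] y [-0.284 -0.235 -0.228]
z 0.20 n38 x [0.572 0.602] y [-0.284 -0.233 -0.229]
z 0.22 n35 x [0.569 0.601] y [-0.271 -0.261 -0.257]
z 0.23 n64 x [0.551 0.601] y [-0.274 -0.265 -0.256]
z 0.24 n52 x [0.575 0.599] y [-0.28  -0.264 -0.255]
z 0.25 n16 x [0.582 0.594] y [-0.274 -0.266 -0.263]
z 0.26 n20 x [0.582 0.594] y [-0.276 -0.268 -0.264]
z 0.27 n23 x [0.581 0.595] y [-0.273 -0.267 -0.263]
z 0.28 n16 x [0.581 0.591] y [-0.272 -0.267 -0.263]
z 0.29 n19 x [0.581 0.592] y [-0.273 -0.266 -0.264]
z 0.30 n16 x [0.581 0.592] y [-0.273 -0.266 -0.263]
z 0.31 n17 x [0.581 0.592] y [-0.27  -0.267 -0.264]
z 0.32 n17 x [0.582 0.592] y [-0.269 -0.267 -0.262]
z 0.33 n20 x [0.582 0.593] y [-0.271 -0.266 -0.262]
z 0.34 n21 x [0.581 0.594] y [-0.273 -0.265 -0.263]
z 0.35 n20 x [0.581 0.593] y [-0.271 -0.266 -0.261]
z 0.36 n23 x [0.581 0.594] y [-0.272 -0.267 -0.261]
```

View pics/sv2.png

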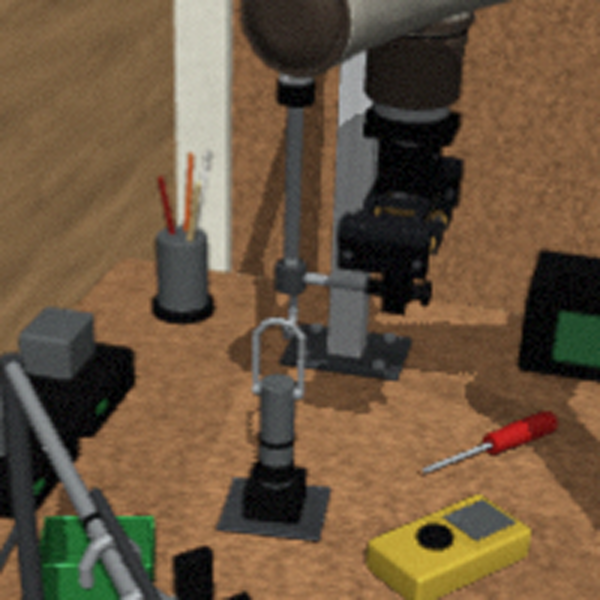

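Run:
```python
from h import *
print(np.round(sense()['joints'],1))
c=capture('scene'); cv2.imwrite('pics/sc4.png',cv2.resize(c['frame'][0:330,60:400],(618,600))[:,:,::-1])
```

```text
[-12.6  16.1  -9.3   0.1 -64.3 -77.1]
```

View pics/sc4.png

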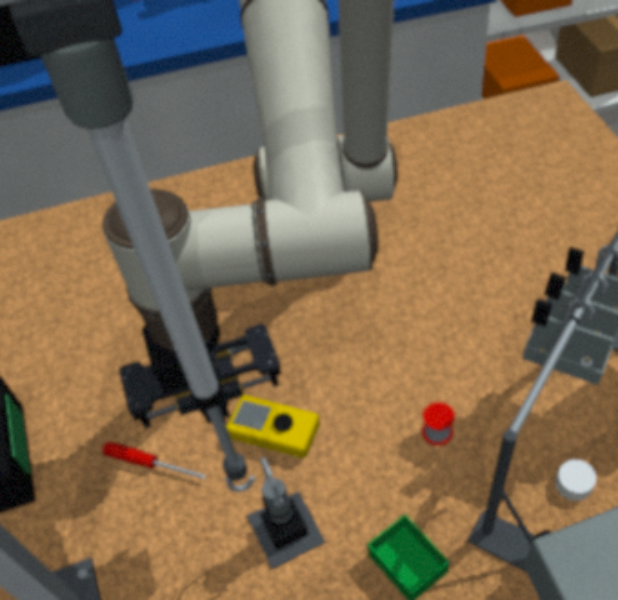

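The scene view shows the arm clear of the tube, and the hook at (235,480) is beside the bail at (268,470) at the right height. I'll slide it +40 mm in y.

Request:
drive_tool(rows=[[0,0,8,0,0,0,0],[0,0,8,0,0,0,0],[0,0,8,0,0,0,0],[0,0,8,0,0,0,0],[0,0,8,0,0,0,0]])

```text
time_s: 32.02
tcp_pos: [0.4906, -0.2342, 0.2351]
ee_rot: [[-1.0, -0.006, 0.003], [-0.006, 1.0, -0.003], [-0.003, -0.003, -1.0]]
wrist_force: [0.8, -2.3, 8.5]
gripper_width: 0.174
gripper_force: 30.0
```

Request:
drive_tool(rows=[[0,0,0,0,0,0,0],[0,0,0,0,0,0,0],[0,0,0,0,0,0,0]])

```text
time_s: 32.27
tcp_pos: [0.4906, -0.2337, 0.235]
ee_rot: [[-1.0, -0.006, 0.003], [-0.006, 1.0, -0.002], [-0.003, -0.002, -1.0]]
wrist_force: [0.9, -0.6, 8.9]
gripper_width: 0.168
gripper_force: 30.0
```

```bash
python3 sv.py sv3
```

```text
32.2667 [ 0.4906 -0.2337  0.235 ] [ 0.9 -0.6  8.9] 0.1679743707744425 29.968732595443726
z 0.14 n75 x [0.566 0.608] y [-0.243 -0.23  -0.216]
z 0.15 n14 x [0.564 0.609] y [-0.236 -0.232 -0.228]
z 0.16 n14 x [0.564 0.609] y [-0.236 -0.232 -0.229]
z 0.17 n20 x [0.565 0.609] y [-0.239 -0.229 -0.218]
z 0.18 n38 x [0.564 0.609] y [-0.243 -0.233 -0.212]
z 0.19 n33 x [0.563 0.609] y [-0.244 -0.233 -0.213]
z 0.20 n28 x [0.574 0.602] y [-0.245 -0.233 -0.23 ]
z 0.22 n33 x [0.555 0.599] y [-0.23  -0.219 -0.216]
z 0.23 n72 x [0.551 0.6  ] y [-0.235 -0.225 -0.216]
z 0.24 n54 x [0.574 0.6  ] y [-0.239 -0.223 -0.216]
z 0.25 n21 x [0.58  0.593] y [-0.231 -0.226 -0.222]
z 0.26 n17 x [0.58 0.59] y [-0.229 -0.226 -0.223]
z 0.27 n18 x [0.58  0.591] y [-0.23  -0.226 -0.222]
z 0.28 n18 x [0.58  0.591] y [-0.233 -0.226 -0.222]
z 0.29 n18 x [0.581 0.591] y [-0.232 -0.226 -0.223]
z 0.30 n18 x [0.581 0.591] y [-0.231 -0.225 -0.222]
z 0.31 n17 x [0.581 0.591] y [-0.23  -0.226 -0.222]
z 0.32 n23 x [0.58  0.592] y [-0.232 -0.227 -0.222]
z 0.33 n22 x [0.58  0.593] y [-0.233 -0.227 -0.223]
z 0.34 n21 x [0.58  0.592] y [-0.231 -0.226 -0.222]
z 0.35 n23 x [0.58  0.593] y [-0.231 -0.226 -0.223]
z 0.36 n23 x [0.58  0.593] y [-0.232 -0.227 -0.223]
```

View pics/sv3.png

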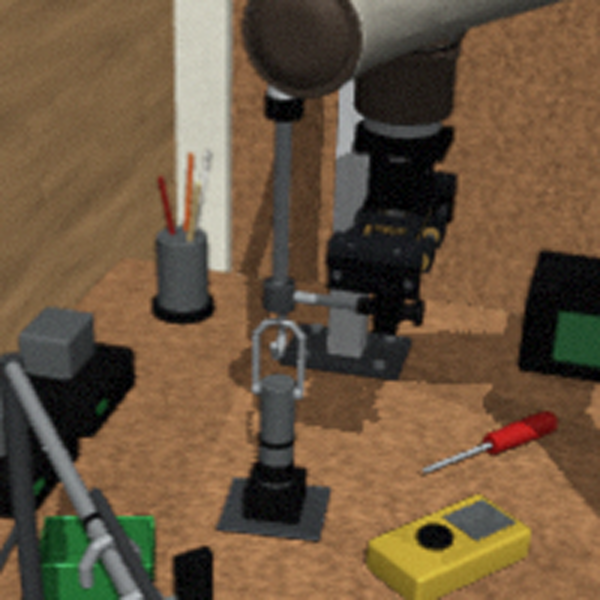

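The hook tip at (280,345) passes through the bail opening. I'll let it up gently.

Request:
drive_tool(rows=[[0,0,0,5,0,0,0],[0,0,0,6,0,0,0],[0,0,0,6,0,0,0],[0,0,0,6,0,0,0],[0,0,0,6,0,0,0]])

```text
time_s: 32.73
tcp_pos: [0.4906, -0.2338, 0.2635]
ee_rot: [[-1.0, -0.006, 0.003], [-0.006, 1.0, -0.001], [-0.003, -0.001, -1.0]]
wrist_force: [2.7, -0.1, 4.0]
gripper_width: 0.173
gripper_force: 30.0
```

Request:
drive_tool(rows=[[0,0,0,8,0,0,0],[0,0,0,8,0,0,0],[0,0,0,8,0,0,0],[0,0,0,8,0,0,0],[0,0,0,8,0,0,0]])

```text
time_s: 33.15
tcp_pos: [0.4905, -0.2337, 0.3025]
ee_rot: [[-1.0, -0.005, 0.001], [-0.005, 1.0, -0.0], [-0.001, -0.0, -1.0]]
wrist_force: [5.6, -1.0, 3.1]
gripper_width: 0.174
gripper_force: 30.0
```

Request:
drive_tool(rows=[[0,0,0,8,0,0,0],[0,0,0,8,0,0,0],[0,0,0,7,0,0,0],[0,0,0,6,0,0,0],[0,0,0,3,0,0,0]])

```text
time_s: 33.57
tcp_pos: [0.4905, -0.2336, 0.3347]
ee_rot: [[-1.0, -0.005, 0.002], [-0.005, 1.0, -0.0], [-0.002, -0.0, -1.0]]
wrist_force: [5.3, 0.4, 3.0]
gripper_width: 0.176
gripper_force: 30.0
```

Request:
drive_tool(rows=[[0,0,0,0,0,0,0],[0,0,0,0,0,0,0],[0,0,0,0,0,0,0],[0,0,0,0,0,0,0]])

```text
time_s: 33.9
tcp_pos: [0.4905, -0.2336, 0.3337]
ee_rot: [[-1.0, -0.005, 0.001], [-0.005, 1.0, -0.0], [-0.001, -0.0, -1.0]]
wrist_force: [5.4, -1.1, 4.2]
gripper_width: 0.172
gripper_force: 30.0
```

```bash
python3 sv.py sv4
```

```text
33.9 [ 0.4905 -0.2336  0.3337] [ 5.4 -1.1  4.2] 0.17152085475959508 29.979572296142578
z 0.14 n40 x [0.57  0.598] y [-0.235 -0.221 -0.216]
z 0.15 n32 x [0.57  0.598] y [-0.233 -0.222 -0.216]
z 0.16 n45 x [0.57  0.601] y [-0.236 -0.221 -0.217]
z 0.17 n36 x [0.571 0.599] y [-0.233 -0.22  -0.217]
z 0.18 n39 x [0.57  0.598] y [-0.232 -0.221 -0.216]
z 0.19 n42 x [0.571 0.599] y [-0.233 -0.221 -0.216]
z 0.20 n52 x [0.564 0.608] y [-0.234 -0.222 -0.217]
z 0.21 n103 x [0.564 0.609] y [-0.247 -0.229 -0.217]
z 0.22 n16 x [0.564 0.61 ] y [-0.237 -0.232 -0.228]
z 0.23 n16 x [0.564 0.611] y [-0.236 -0.234 -0.228]
z 0.24 n19 x [0.564 0.61 ] y [-0.234 -0.232 -0.226]
z 0.25 n16 x [0.564 0.612] y [-0.236 -0.232 -0.229]
z 0.26 n18 x [0.563 0.611] y [-0.236 -0.232 -0.228]
z 0.27 n35 x [0.567 0.606] y [-0.235 -0.231 -0.216]
z 0.28 n27 x [0.579 0.592] y [-0.242 -0.233 -0.213]
z 0.29 n15 x [0.584 0.591] y [-0.246 -0.243 -0.213]
z 0.30 n9 x [0.584 0.591] y [-0.247 -0.244 -0.239]
z 0.32 n41 x [0.561 0.598] y [-0.231 -0.221 -0.216]
z 0.33 n77 x [0.551 0.598] y [-0.232 -0.224 -0.216]
z 0.34 n45 x [0.573 0.599] y [-0.234 -0.224 -0.216]
z 0.35 n23 x [0.58  0.592] y [-0.232 -0.226 -0.222]
z 0.36 n22 x [0.58  0.593] y [-0.23  -0.225 -0.222]
```

View pics/sv4.png

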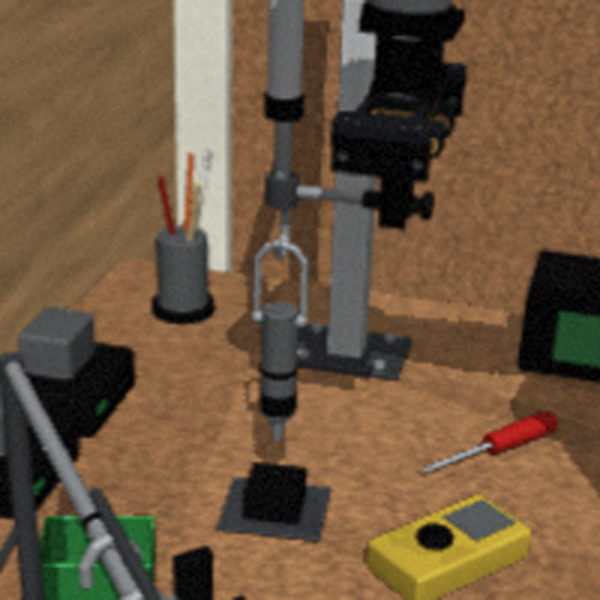

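The driver hangs on the hook at (280,250), clear of its stand. I'll take up the last few millimetres and release.

Request:
drive_tool(rows=[[0,0,0,2,0,0,0],[0,0,0,2,0,0,0],[0,0,0,1,0,0,0],[0,0,0,0,0,0,0],[0,0,0,0,0,0,0]])

```text
time_s: 34.37
tcp_pos: [0.4905, -0.2331, 0.3371]
ee_rot: [[-1.0, -0.005, -0.0], [-0.005, 1.0, 0.002], [0.0, 0.002, -1.0]]
wrist_force: [7.9, -0.4, -0.4]
gripper_width: 0.174
gripper_force: 30.0
```

Request:
drive_tool(rows=[[60,0,0,0,0,0,0],[60,0,0,0,0,0,0],[60,0,0,0,0,0,0],[60,0,0,0,0,0,0],[60,0,0,0,0,0,0]])

```text
time_s: 34.78
tcp_pos: [0.489, -0.2335, 0.3378]
ee_rot: [[-1.0, -0.004, -0.003], [-0.004, 1.0, 0.001], [0.003, 0.001, -1.0]]
wrist_force: [0.1, -0.3, 0.3]
gripper_width: 0.468
gripper_force: 0.0
```

Request:
drive_tool(rows=[[60,0,0,10,0,0,0],[60,0,0,25,0,0,0],[60,0,0,35,0,0,0],[60,0,0,35,0,0,0],[60,-20,0,0,0,0,0]])

```text
time_s: 35.2
tcp_pos: [0.4732, -0.2349, 0.4508]
ee_rot: [[-1.0, -0.005, 0.012], [-0.005, 1.0, -0.006], [-0.012, -0.006, -1.0]]
wrist_force: [0.3, 0.1, 1.6]
gripper_width: 0.593
gripper_force: 0.0
```

Request:
drive_tool(rows=[[60,-30,0,0,0,0,0],[60,-30,0,0,0,0,0],[60,0,0,0,0,0,0],[60,0,0,0,0,0,0],[60,0,0,0,0,0,0]])

```text
time_s: 35.62
tcp_pos: [0.41, -0.2336, 0.4442]
ee_rot: [[-1.0, -0.005, 0.001], [-0.005, 1.0, -0.0], [-0.001, -0.0, -1.0]]
wrist_force: [-0.5, -0.1, -0.7]
gripper_width: 0.602
gripper_force: 0.0
```

```bash
python3 sv.py sv5; python3 chk.py
python3 - <<'E'
from h import *
a=capture('scene'); b=capture('side')
cv2.imwrite('pics/fin.png',cv2.hconcat([cv2.resize(a['frame'],(400,300)),cv2.resize(b['frame'][80:400,100:527],(400,300))])[:,:,::-1])
E
```

```text
35.6167 [ 0.41   -0.2336  0.4442] [-0.5 -0.1 -0.7] 0.6016225090133874 0.0
z 0.14 n38 x [0.571 0.598] y [-0.237 -0.221 -0.215]
z 0.15 n36 x [0.57  0.599] y [-0.235 -0.22  -0.216]
z 0.16 n43 x [0.57  0.601] y [-0.232 -0.221 -0.214]
z 0.17 n35 x [0.57  0.598] y [-0.233 -0.22  -0.214]
z 0.18 n42 x [0.57  0.599] y [-0.232 -0.22  -0.216]
z 0.19 n40 x [0.571 0.599] y [-0.23  -0.221 -0.216]
z 0.20 n43 x [0.569 0.602] y [-0.233 -0.222 -0.216]
z 0.21 n73 x [0.564 0.609] y [-0.236 -0.224 -0.215]
z 0.22 n63 x [0.564 0.61 ] y [-0.243 -0.232 -0.22 ]
z 0.23 n15 x [0.564 0.61 ] y [-0.235 -0.232 -0.228]
z 0.24 n19 x [0.564 0.611] y [-0.236 -0.232 -0.228]
z 0.25 n17 x [0.565 0.611] y [-0.235 -0.232 -0.227]
z 0.26 n18 x [0.564 0.611] y [-0.236 -0.232 -0.227]
z 0.27 n24 x [0.567 0.607] y [-0.235 -0.23  -0.22 ]
z 0.28 n33 x [0.574 0.599] y [-0.243 -0.231 -0.214]
z 0.29 n18 x [0.583 0.591] y [-0.244 -0.241 -0.21 ]
z 0.30 n10 x [0.584 0.591] y [-0.244 -0.241 -0.238]
z 0.31 n5 x [0.585 0.589] y [-0.242 -0.24  -0.233]
z 0.32 n29 x [0.573 0.599] y [-0.228 -0.219 -0.214]
z 0.33 n65 x [0.553 0.598] y [-0.23  -0.224 -0.216]
z 0.34 n64 x [0.556 0.599] y [-0.234 -0.224 -0.214]
z 0.35 n22 x [0.579 0.592] y [-0.229 -0.225 -0.22 ]
z 0.36 n24 x [0.58  0.592] y [-0.232 -0.225 -0.222]
hung tab y [0, 0, 0, 0, 0, 0, 0, 0, 0, 0, 0, 0, 0, 0, 0, 0, 0, 0, 0, 0, 0, 1, 221, 53, 0, 0, 0, 43, 258, 0, 0, 0, 0, 0, 66, 256, 0, 0, 0, 0, 0, 0, 0] 0.27345783018821707
```

View pics/fin.png

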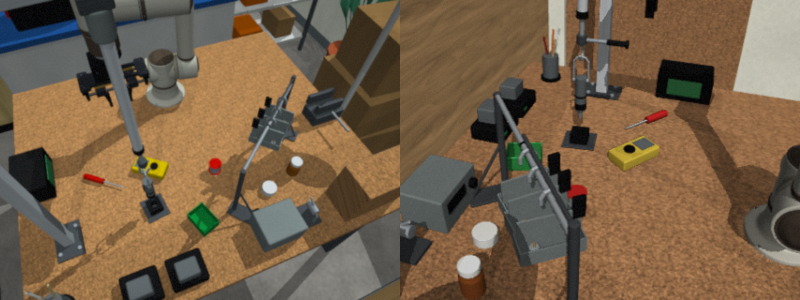

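Run:
```python
from h import *
for n in ['side','scene']:
    c=capture(n); v,u=np.nonzero(c['z_map']>0); P=w(c,np.c_[u,v],c['z_map'][v,u]); q=P[:,:2]-[.5745,.2185]; a=q@[.782,.623]; b=q@[-.623,.782]; z=P[:,2]
    for lo,hi in [(0,.056),(.058,.112),(.114,.18)]:
        k=(b>lo)&(b<hi)&(z>.25)&(z<.278)&(a<-.035)&(a>-.075)
        t=(b>lo)&(b<hi)&(z>.190)&(z<.206)&(abs(a)<.066)  # tray rim
        h=(b>lo)&(b<hi)&(z>.297)&(z<.311)&(abs(a)<.02)
        print(n,'tab y',np.percentile(b[k],[2,50,98]).round(4) if k.any() else 0,'x',np.percentile(a[k],[2,98]).round(4) if k.any() else 0,'ztop',np.percentile(z[k],98).round(4) if k.any() else 0,'hook y',np.percentile(b[h],[2,50,98]).round(4) if h.any() else 0,'rim z at -x/+x',[np.percentile(z[t&m],95).round(4) for m in (a<-.04,a>.04) if (t&m).any()])
s=sense();print(s['time_s'])
```

```text
side tab y [0.0204 0.0287 0.0315] x [-0.0652 -0.042 ] ztop 0.2731 hook y [0.0279 0.033  0.0358] rim z at -x/+x [np.float64(0.2055), np.float64(0.2037)]
side tab y [0.0766 0.0834 0.0861] x [-0.0647 -0.0424] ztop 0.2719 hook y [0.0826 0.0874 0.0895] rim z at -x/+x [np.float64(0.2042), np.float64(0.2037)]
side tab y [0.145  0.1529 0.1551] x [-0.0659 -0.0432] ztop 0.2713 hook y [0.146  0.1494 0.1517] rim z at -x/+x [np.float64(0.1962), np.float64(0.2029)]
scene tab y [0.018  0.0217 0.0297] x [-0.0636 -0.0414] ztop 0.2766 hook y [0.0035 0.0262 0.0353] rim z at -x/+x [np.float64(0.2032), np.float64(0.2047)]
scene tab y [0.0703 0.0743 0.0832] x [-0.063  -0.0403] ztop 0.274 hook y [0.0778 0.0826 0.0981] rim z at -x/+x [np.float64(0.2043), np.float64(0.2047)]
scene tab y [0.14   0.1441 0.1517] x [-0.0642 -0.0413] ztop 0.2737 hook y [0.1244 0.145  0.1644] rim z at -x/+x [np.float64(0.2055), np.float64(0.2043)]
35.9167
```

Request:
drive_tool(rows=[[60,0,0,0,0,0,0],[60,0,0,0,0,0,0],[60,0,0,0,0,0,0],[60,0,0,0,0,0,0],[60,0,0,0,0,0,0]])

```text
time_s: 36.33
tcp_pos: [0.41, -0.2336, 0.4436]
ee_rot: [[-1.0, -0.005, 0.0], [-0.005, 1.0, -0.0], [-0.0, -0.0, -1.0]]
wrist_force: [-0.3, 0.9, 0.2]
gripper_width: 0.6
gripper_force: 0.0
```

Request:
drive_tool(rows=[[60,0,0,0,0,0,0],[60,0,0,0,0,0,0],[60,0,0,0,0,0,0],[60,0,0,0,0,0,0],[60,0,0,0,0,0,0]])

```text
time_s: 36.75
tcp_pos: [0.41, -0.2336, 0.4436]
ee_rot: [[-1.0, -0.005, -0.0], [-0.005, 1.0, 0.0], [0.0, 0.0, -1.0]]
wrist_force: [0.2, 0.1, -1.3]
gripper_width: 0.602
gripper_force: 0.0
```

```bash
python3 chk.py; python3 -c "
from station import finish_job
print(finish_job())"
```

```text
hung tab y [0, 0, 0, 0, 0, 0, 0, 0, 0, 0, 0, 0, 0, 0, 0, 0, 0, 0, 0, 0, 0, 0, 210, 59, 0, 0, 0, 31, 250, 0, 0, 0, 0, 0, 65, 258, 0, 0, 0, 0, 0, 0, 0] 0.27424725769561337
the job is handed in; nothing more can be done
None
```

Job handed in at about 37 s: the screwdriver hangs on the balancer hook at the top, clear of its stand, and all three caddies found hang level under the keeper bar about 30, 85 and 148 mm past the mark; no verdict was returned.

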